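# Shut the pie warmer and check a blue chip in the crust under the lens

## Robot

A 6-joint arm with a two-finger parallel gripper is mounted at the origin on the work surface. World frame = base frame: x ahead of the robot, y to its left, z up, the work surface at z = 0. Lengths are in mm, angles in rad, forces in N, time in s.
With the tool pointing down it reaches from about 300 to 775 mm from the base axis. Payload 14.6 kg.
Tool frame: the origin (TCP) lies midway between the tips of the shut fingers; the grasp point (between the pads) lies 19 mm behind it; z points along the fingers, y is the direction in which the jaws open and shut (so a half turn about z gives the same grasp; the last joint's range is limited). The gripper opens to 94 mm and grips with 3 to 60 N. Pads are 16 mm wide; open, the fingers measure 119 mm over their backs; the gripper's body (75 mm by 177 mm) begins 78 mm behind the grasp point.
Start: joints at [1.175, 0.3, 1.521, -0, 1.321, -0.067], TCP at [177.596, 520.527, 205.446] pointing down, gripper open.
Joint ranges: [-3.03, 3.03], [-0.79, 2.21], [0.23, 2.52], [-1.04, 4.18], [0, 3.07], [-2.55, 2.55]. Speed limits (rad/s): [2.22, 2.22, 2.57, 3.14, 3.14, 3.14].

## Interface

Orientations are given as [roll, pitch, yaw] about the fixed x, y, z axes, in that order (R = Rz(yaw) Ry(pitch) Rx(roll)).
In Python, from cell import manip gives the robot as it stands.
- The arm moves only by the tool play_rows, never from a script. Its argument "commands" is a list of rows, each an object of numbers: "x", "y", "z": the shift along the tool's x, y, z in m; "wx", "wy", "wz": the turn, a rotation vector about the tool's x, y, z in degrees; "grip": the opening, from 0 (shut) to 1 (fully open). In form: [{"x": .., "y": .., "z": .., "wx": .., "wy": .., "wz": .., "grip": ..}, ...]. A call has 1 to 20 rows; each row shifts and turns the commanded pose from where the row before left it, along the tool's axes as they then stand; what a row does not reach is not made up. A row lasts 1/8 s, in which the tool goes at most 62.5 mm and 10.7 degrees, less where a joint would pass 70% of its speed; a pose out of reach is approached as far as the arm can. A call is refused whole if a number of a shift passes 0.0625 or a number of a turn 10.7, either way. A call with a gripper value outside its range is refused whole. The fingers move at their own pace and stop on an object; "squeeze" is the grip in N (left out, the last holds). Time passes only in rows, so rows that do not move let the fingers close. It gives the time, the measured TCP pose, the force and the opening at its end, in the units of the state.
- manip.read_state(): the state, without advancing time (a new reading comes with each control period).
- manip.camera(name): name is "scene" or "top" or "wrist"; returns (picture, depth): 480x640x3 uint8, red, green, blue; 480x640 float32, mm along the optical axis (not along the pixel's ray), 0 where there is no reading.
- manip.camera_info(name): a dict with "intrinsics" (3x3 intrinsics, pixels), "camera_from_world" (4x4, takes a point from world to camera coordinates); the wrist camera has in their place "tool_from_camera" (4x4, takes a point from camera to tool coordinates, whose origin is the TCP and whose axes are the flange's). Camera axes: x right, y up, looking along -z (the intrinsics and any distortion apply to the point x, -y, -z); pixel columns grow to the right and rows downward; lengths in mm; the calibration is good to about 2 mm. A picture is of the moment at which its call begins: read the wrist's pose just before it. camera_info takes no time and is no camera call.
- manip.sign_off(): hands the job in, once; it reports no verdict.
The state is a dict: "clock": time; "joints": joint angles; "qd": joint speeds; "effort": joint torques, N m; "eef_pos": TCP position; "eef_rot": TCP orientation; "wrist_force": force on the tool from outside, world axes, zero at the start; "moment": the same for the moment, N m; "finger_gap": finger opening in mm.
Only numpy, scipy, OpenCV 4.12 (cv2) and the standard library are available. Lean on these libraries where they do the work, as an engineer would, in place of code of your own. Each camera call takes 0.05 s, during which the arm holds its last target.

## Task

A pie with a blue chip baked into its crust has come out of the warming cabinet and sits on the gauge stand. First push the cabinet door shut until its catch seats, so the other pies stay hot; then pick up the reading lens and hold it level over the blue chip, centred on it and at its focal height, the height of the red pointer on the stand's column. Finish still holding the lens there, steady and in the gripper alone; touch neither the pie nor the stand, and leave the tart, shaker and scraper where they are.

Things in the scene. Friction and masses are not known exactly. Their poses are not given: they have to be found in the camera images.
- door (a joint): angle of the warming cabinet's door, rad: 0 shut, growing as the free edge swings out towards the robot (counter-clockwise from above). Hinge friction about 1 N at the free edge: it stays where it is left. From 0.06 rad a sprung ball in the header rides over a hump on the door (needs about 6 N at the free edge); past 0.025 it snaps home and is held. Seated reads under 0.015
- door_hinge (a point): point on the upright hinge axis, at the right (-y) front edge of the cabinet, 80 mm above the table. Turns with the door: y axis along the door from hinge to free edge, -x axis its outward normal. Door: steel frame and glass, 390 mm wide, 205 high, 25 thick, from 80 to 285 mm above the table, 1.6 kg; outer face 27 mm from the axis
- door_push (a point): point on the door's flat outer face, 310 mm from the hinge axis, 262 mm above the table (23 mm below the door's top edge): a good place to push. Axes as door_hinge. The black vertical bar handle (12 mm thick, 33 mm off the face) is 362 mm from the hinge, 119 to 211 mm above the table, so lower than this point
- cabinet: countertop warming cabinet, stainless, 400 mm wide (y), 300 mm deep (x), 300 mm high, fixed, standing on the table to the right; origin under its centre, front (door side) to -x at yaw 0
- lens: reading lens lying flat: black rim 96 mm across, 16 high; grey battery handle 24 mm wide, 26 high, along the lens's -x from 65 to 190 mm from the lens axis; steel neck between, 16 wide, 14 high. About 0.17 kg, balance point about 88 mm from the lens axis. Origin on the lens axis at the underside; z is the lens axis, up
- lens_centre (a point): centre of the glass: on the lens axis, mid-plane, 8 mm above the lens's underside
- lens_grip (a point): point in the middle of the handle, 95 mm behind the lens axis (towards -x of the lens), 13 mm above the lens's underside: the handle here is 24 mm wide (along the lens's y) and 26 mm high
- pie: pie in a foil pan, 230 mm across, 46 mm high, 0.85 kg, loose on the stand's 8 mm plate; origin under its centre; z up
- chip (a point): top of the blue chip (18 x 14 mm) in the pie's crust, 35 mm from the pie's centre, about 56 mm above the table
- stand: gauge stand, fixed: round plate 250 mm across and 8 mm thick with the pie on it, and an upright 14 mm column 150 mm from the plate's centre along its +x axis (the side away from the robot), 251 mm high over its black knob; origin under the plate's centre
- mark (a point): tip of the red pointer, which sticks out 35 mm from the column towards the pie (-x of the stand), on a 26 mm red collar; its height is the focal height for the middle of the glass. Set anew in each start, 125 to 170 mm above the table; stays where it is unless knocked
- tart: small tart in a foil cup, 110 mm across, 30 mm high, loose bystander; origin under its centre
- shaker: steel flour shaker, 66 mm across, 103 mm high, loose bystander; origin under its centre
- scraper: bench scraper lying flat, steel blade with a wooden grip, about 95 x 110 mm, 24 mm high, loose bystander; origin under its middle

How it is judged:
By the outcome, as a careful person would: the job done as asked, in the order asked, and still so for the second after the job is handed in, while the arm keeps its last pose, push and grip.
It also fails if it takes over 58 s, if anything falls off the work surface, if the arm or the gripper's body presses on something with over 40 N, if the wrist force passes 120 N, or if a joint passes its speed limit or range.

## Working session

There is one attempt and no reset: what is moved stays moved. The work goes in short steps, Python scripts to look and compute and a tool call to move; the robot and the scene stay as the last step left them, time stands still between calls to the robot, and variables do not carry over. Pictures are saved under pics/ and viewed, and the job is handed in when it is done.

Besides the shell and the picture viewer there is one more tool, called after "Call:" as name(argument=value, ...) on one line, values as JSON. play_rows: Moves the arm, as the interface text tells. Its arguments: {"type":"object","properties":{"commands":{"type":"array"},"squeeze":{"type":"number"}},"required":["commands"]}

```bash
ls; mkdir -p pics; python3 - <<'E'
from cell import manip
import cv2,json,numpy as np
print(manip.read_state())
for n in ["scene","top","wrist"]:
    p,d=manip.camera(n); cv2.imwrite(f"pics/{n}0.png",p[:,:,::-1]); np.save(f"pics/{n}0.npy",d)
    print(n,{k:np.round(v,3).tolist() if not isinstance(v,str) else v for k,v in manip.camera_info(n).items()})
E
```

```text
pics
{'clock': 0.0, 'joints': array([ 1.17536160e+00,  3.00470419e-01,  1.52161735e+00,  1.28952576e-05,
        1.32068965e+00, -6.66113015e-02]), 'qd': array([-0.0005256 , -0.00079718, -0.00084647,  0.00115087,  0.00127553,
        0.00050967]), 'effort': array([ 7.72248750e-04, -5.31806266e+01, -3.52737415e+01,  7.07995822e-02,
        2.43999698e-02, -4.64312109e-05]), 'eef_pos': array([177.51047188, 520.27605226, 204.87135983]), 'eef_rot': array([-3.14041134e+00, -9.13234257e-05,  2.81276598e+00]), 'wrist_force': array([ 0.08680146, -0.57186753, -0.70643887]), 'moment': array([-0.0174227 ,  0.06470602,  0.00146249]), 'finger_gap': 93.72339684876128}
scene {'intrinsics': [[536.756, 0.0, 313.993], [0.0, 536.756, 240.833], [0.0, 0.0, 1.0]], 'camera_from_world': [[-0.986, -0.165, -0.003, 545.163], [0.155, -0.93, 0.334, -223.535], [-0.058, 0.329, 0.943, -1592.591], [0.0, 0.0, 0.0, 1.0]]}
top {'intrinsics': [[447.133, 0.0, 323.881], [0.0, 447.133, 244.393], [0.0, 0.0, 1.0]], 'camera_from_world': [[-0.012, -1.0, -0.02, -38.395], [0.987, -0.015, 0.161, -596.574], [-0.161, -0.018, 0.987, -1252.621], [0.0, 0.0, 0.0, 1.0]]}
wrist {'intrinsics': [[378.299, 0.0, 316.456], [0.0, 378.299, 242.307], [0.0, 0.0, 1.0]], 'tool_from_camera': [[0.0, 0.963, 0.269, 78.013], [1.0, -0.0, 0.0, 0.299], [0.0, 0.269, -0.963, -178.85], [0.0, 0.0, 0.0, 1.0]]}
```

View pics/scene0.png

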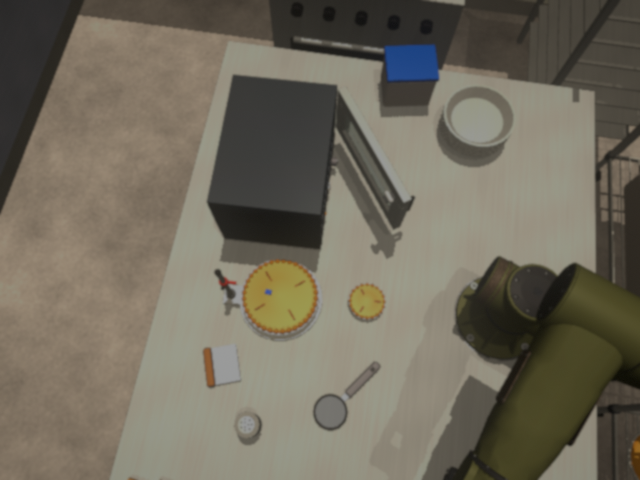

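View pics/top0.png

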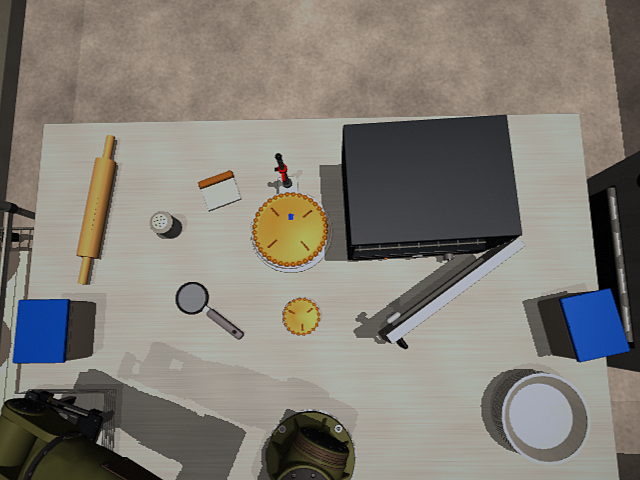

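View pics/wrist0.png

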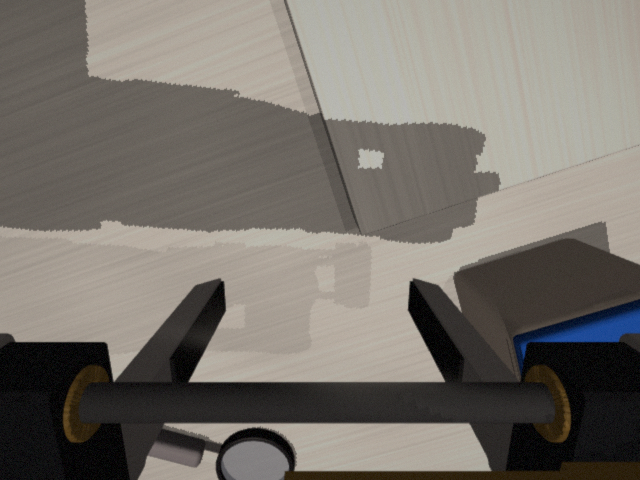

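The top view shows the cabinet at right with its door ajar: hinge near (520,240), free edge near (388,338). The pie is at (290,230) with the chip at (291,217) and the red pointer at about (285,175). The tart is at (301,316), and the lens is at (193,298) with its handle running to (240,334). Next I measure these.

```bash
cat > h.py <<'E'
from cell import manip
import numpy as np, cv2
from scipy.spatial.transform import Rotation as Rn
def info(n):
    c=manip.camera_info(n); K=np.array(c["intrinsics"])
    if n=="wrist":
        s=manip.read_state(); T=np.eye(4); T[:3,:3]=Rn.from_euler('xyz',s["eef_rot"]).as_matrix(); T[:3,3]=s["eef_pos"]
        W=T@np.array(c["tool_from_camera"])
    else: W=np.linalg.inv(np.array(c["camera_from_world"]))
    return K,W
def ray(K,W,u,v):
    u=np.asarray(u,float);v=np.asarray(v,float)
    d=np.stack([(u-K[0,2])/K[0,0],-(v-K[1,2])/K[1,1],-np.ones_like(u)],-1)
    return W[:3,3], d@W[:3,:3].T
def onplane(K,W,u,v,z):
    o,d=ray(K,W,u,v); return o+d*((z-o[2])/d[...,2])[...,None]
def cloud(K,W,D):
    v,u=np.mgrid[:D.shape[0],:D.shape[1]]
    o,d=ray(K,W,u,v); P=o+d*D[...,None]; P[D<=0]=np.nan; return P
def proj(K,W,p):
    q=np.linalg.inv(W)@np.r_[p,1]; return K[0,2]-K[0,0]*q[0]/q[2], K[1,2]+K[1,1]*q[1]/q[2]
def tri(rays):
    A=np.zeros((3,3));b=np.zeros(3)
    for o,d in rays:
        d=d/np.linalg.norm(d);M=np.eye(3)-np.outer(d,d);A+=M;b+=M@o
    return np.linalg.solve(A,b)
E
python3 - <<'E'
from h import *
for n in ["top","scene"]:
    K,W=info(n); p=cv2.imread(f"pics/{n}0.png"); D=np.load(f"pics/{n}0.npy"); P=cloud(K,W,D)
    hsv=cv2.cvtColor(p,cv2.COLOR_BGR2HSV); H,S,V=cv2.split(hsv)
    def blobs(m,name,amin=6):
        k,l,st,c=cv2.connectedComponentsWithStats(m.astype(np.uint8))
        for i in range(1,k):
            if st[i,4]>=amin:
                print(n,name,st[i].tolist(),np.round(c[i],1),np.round(np.nanmedian(P[l==i],0),1))
    blobs((H>105)&(H<130)&(S>150)&(V>60),"blue")
    blobs(((H<6)|(H>174))&(S>180)&(V>90),"red")
    blobs((H>15)&(H<32)&(S>110)&(V>120),"yellow",200)
    print("table z",np.nanmedian(P[...,2]))
    # heights map of door region
    if n=="top":
        for u,v in [(193,298),(215,316),(225,322),(238,334),(160,222),(220,190),(301,316),(290,230),(388,338),(400,325),(450,290),(518,243),(345,250),(430,180),(285,175),(280,157),(288,183)]:
            print((u,v),np.round(P[v,u],1))
E
```

```text
top blue [289, 214, 4, 6, 24] [290.5 216.5] [678.9  49.9  55.1]
top blue [560, 288, 70, 74, 3445] [594.6 324.7] [ 359.3 -739.4  154. ]
top blue [13, 299, 56, 64, 3179] [ 40.7 330.9] [360.1 696.3 153. ]
top red [278, 164, 9, 8, 31] [282.4 168.7] [789.1  59.9 156.6]
top red [281, 173, 4, 8, 24] [283.  176.2] [772.6  62.5 149.3]
top yellow [78, 135, 34, 149, 1649] [ 93.6 208. ] [714.2 634.3  55.5]
top yellow [254, 194, 73, 71, 3684] [289.5 228.7] [642.9  54.5  49.2]
top yellow [283, 298, 37, 38, 844] [300.  316.1] [391.2  25.2  26.4]
table z -1.4654090991026578
(193, 298) [447.9 344.3   5. ]
(215, 316) [394.3 273.   21.6]
(225, 322) [376.8 241.6  28.9]
(238, 334) [342.3 204.2  24.9]
(160, 222) [658.3 415.3 102.6]
(220, 190) [774.7 269.7  15.1]
(301, 316) [391.2  22.1  30.7]
(290, 230) [638.5  51.4  56.3]
(388, 338) [ 338.2 -195.   283.5]
(400, 325) [ 367.2 -223.4  284.8]
(450, 290) [ 445.8 -342.5  283.2]
(518, 243) [ 553.6 -507.1  285.6]
(345, 250) [ 586.3 -109.1   -3.6]
(430, 180) [ 706.9 -306.1  298.3]
(285, 175) [789.4  61.1 104.2]
(280, 157) [790.   58.6 248.2]
(288, 183) [790.3  60.5  24. ]
scene blue [385, 45, 53, 36, 1786] [411.   62.5] [ 362.1 -736.5  154. ]
scene yellow [244, 260, 72, 72, 3996] [279.7 295.9] [643.5  58.4  50. ]
scene yellow [350, 284, 35, 35, 925] [366.5 300.9] [391.4  25.3  27.2]
table z -1.923245542134282
```

```bash
python3 - <<'E'
import cv2
t=cv2.imread("pics/top0.png"); s=cv2.imread("pics/scene0.png")
cv2.imwrite("pics/c1.png",cv2.resize(t[140:280,160:340],None,fx=4,fy=4,interpolation=cv2.INTER_CUBIC))
cv2.imwrite("pics/c2.png",cv2.resize(t[220:360,340:530],None,fx=4,fy=4,interpolation=cv2.INTER_CUBIC))
cv2.imwrite("pics/c3.png",cv2.resize(s[60:320,200:420],None,fx=2.3,fy=2.3,interpolation=cv2.INTER_CUBIC))
E
```

```text
(no output)
```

View pics/c1.png

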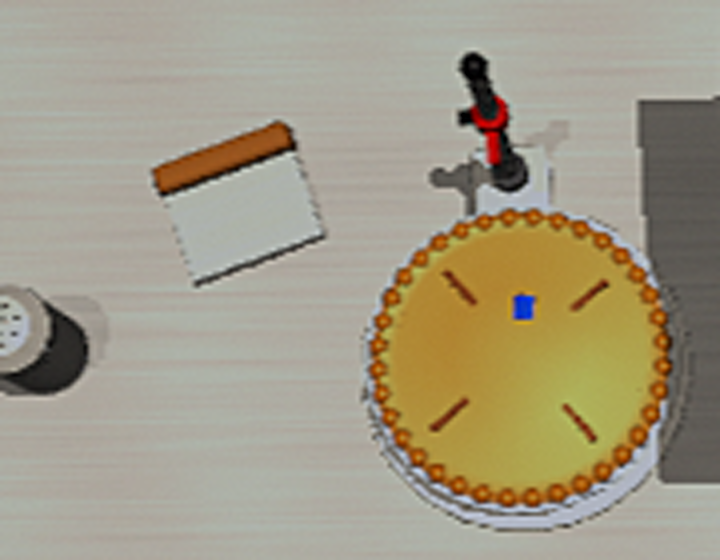

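View pics/c2.png

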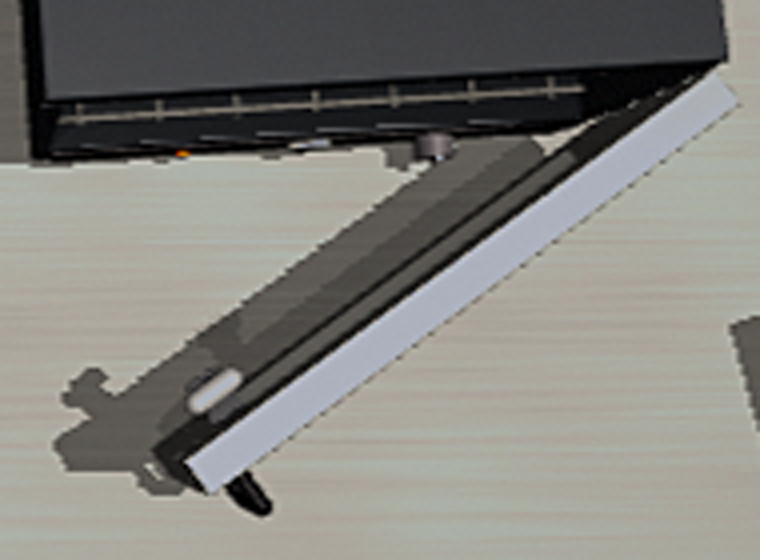

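View pics/c3.png

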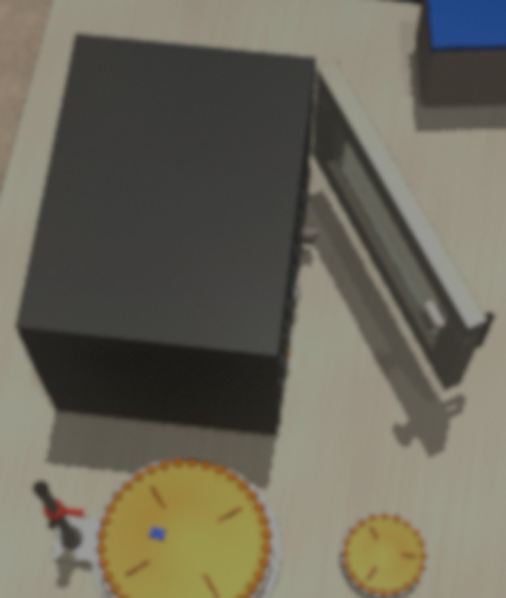

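```bash
python3 - <<'E'
from h import *
K,W=info("top"); p=cv2.imread("pics/top0.png"); D=np.load("pics/top0.npy"); P=cloud(K,W,D)
X,Y,Z=P[...,0],P[...,1],P[...,2]
V=p.min(2)
# door top: bright strip z~285
m=((Z>272)&(Z<296)&(V>140)&(Y<-150)); m[:, :350]=0
k,l,st,c=cv2.connectedComponentsWithStats(m.astype(np.uint8)); i=1+np.argmax(st[1:,4]); ys,xs=np.where(l==i)
print("door px",st[i], "z",np.nanmedian(Z[l==i]))
q=onplane(K,W,xs,ys,285.)[:,:2].astype(np.float32)
r=cv2.minAreaRect(q); print(r); print(cv2.boxPoints(r))
# cabinet top z 300
m=(Z>292)&(Z<308)&(V<100)&(Y<0)&(X>500)
ys,xs=np.where(m); q=onplane(K,W,xs,ys,300.)[:,:2].astype(np.float32); r=cv2.minAreaRect(q); print("cab",r,"\n",cv2.boxPoints(r))
# chip, two views
K2,W2=info("scene"); s=cv2.imread("pics/scene0.png")
hs=cv2.cvtColor(s,cv2.COLOR_BGR2HSV)
B=s.astype(int); mb=((B[...,0]-B[...,2])>20)&((B[...,0]-B[...,1])>0); mb[:260]=0;mb[320:]=0;mb[:,:240]=0;mb[:,320:]=0
y2,x2=np.where(mb); print("scene chip",x2.mean(),y2.mean(),len(x2))
hb=p.astype(int); m1=((hb[...,0]-hb[...,2])>40); m1[:200]=0;m1[235:]=0;m1[:,:270]=0;m1[:,310:]=0
y1,x1=np.where(m1); print("top chip",x1.mean(),y1.mean(),len(x1))
print("chip top plane56",onplane(K,W,x1.mean(),y1.mean(),56.),"scene",onplane(K2,W2,x2.mean(),y2.mean(),56.))
print("tri",tri([ray(K,W,x1.mean(),y1.mean()),ray(K2,W2,x2.mean(),y2.mean())]))
# red
for n,im in(("top",p),("scene",s)):
    b=im.astype(int); m=(b[...,2]-np.maximum(b[...,0],b[...,1])>60)
    m&=(np.abs(b[...,0]-b[...,1])<50)
    ys,xs=np.where(m); 
    if n=="top": ok=(xs>270)&(xs<300)&(ys>155)&(ys<190)
    else: ok=(xs>205)&(xs<245)&(ys>262)&(ys<305)
    print(n,sorted(zip(ys[ok].tolist(),xs[ok].tolist())))
# lens: dark rim and grey handle
m=(Z>-20)&(Z<40)&(p.max(2)<70)&(X>380)&(X<520)&(Y>270)&(Y<420)
ys,xs=np.where(m); q=onplane(K,W,xs,ys,16.)[:,:2].astype(np.float32); print("rim",cv2.minEnclosingCircle(q),len(q))
E
python3 - <<'E'
import cv2
t=cv2.imread("pics/top0.png"); s=cv2.imread("pics/scene0.png")
a=cv2.resize(t[270:350,165:255],None,fx=6,fy=6,interpolation=cv2.INTER_CUBIC)
b=cv2.resize(s[255:315,200:250],None,fx=5,fy=8,interpolation=cv2.INTER_NEAREST)
import numpy as np
cv2.imwrite("pics/c4.png",np.hstack([a,b]))
E
```

```text
door px [ 386  238  139  106 1708] z 284.38673058216966
((446.55950927734375, -355.9908447265625), (23.726781845092773, 387.5426025390625), 34.8985481262207)
[[ 325.96814 -203.85349]
 [ 547.6909  -521.7029 ]
 [ 567.1509  -508.1282 ]
 [ 345.4281  -190.27881]]
cab ((709.8902587890625, -305.1533203125), (300.6027526855469, 399.1006164550781), 2.5352044105529785) 
 [[ 550.9092   -112.44664 ]
 [ 568.56274  -511.15662 ]
 [ 868.87134  -497.86    ]
 [ 851.2178    -99.150024]]
scene chip 268.0 291.5 20
top chip 290.5 216.46153846153845 26
chip top plane56 [678.89102431  49.93692515  56.        ] scene [679.72244829  51.33364916  56.        ]
tri [680.14162028  50.32000807  51.37800805]
top [(164, 283), (164, 284), (165, 284), (165, 285), (166, 285), (166, 286), (167, 278), (167, 279), (167, 285), (167, 286), (168, 278), (168, 279), (168, 284), (168, 285), (168, 286), (169, 278), (169, 279), (169, 280), (169, 284), (169, 285), (169, 286), (170, 278), (170, 279), (170, 280), (170, 281), (170, 282), (170, 283), (170, 284), (170, 285), (170, 286), (171, 279), (171, 280), (171, 281), (171, 282), (
[... 153 characters left out ...]
, (175, 283), (175, 284), (176, 281), (176, 282), (176, 283), (176, 284), (177, 282), (177, 283), (177, 284), (178, 282), (178, 283), (178, 284), (179, 282), (179, 283), (179, 284), (180, 282), (180, 283), (180, 284)]
scene [(279, 225), (279, 226), (280, 225), (280, 226), (280, 227), (281, 225), (281, 226), (281, 227), (281, 228), (281, 229), (281, 230), (281, 231), (282, 225), (282, 226), (282, 227), (282, 228), (282, 229), (282, 230), (282, 231), (282, 232), (282, 233), (282, 234), (283, 224), (283, 225), (283, 226), (283, 227), (283, 231), (283, 232), (283, 233), (283, 234), (284, 222), (284, 223), (284, 224), (284, 225)]
rim ((437.1376037597656, 328.98492431640625), 67.8016128540039) 234
```

View pics/c4.png

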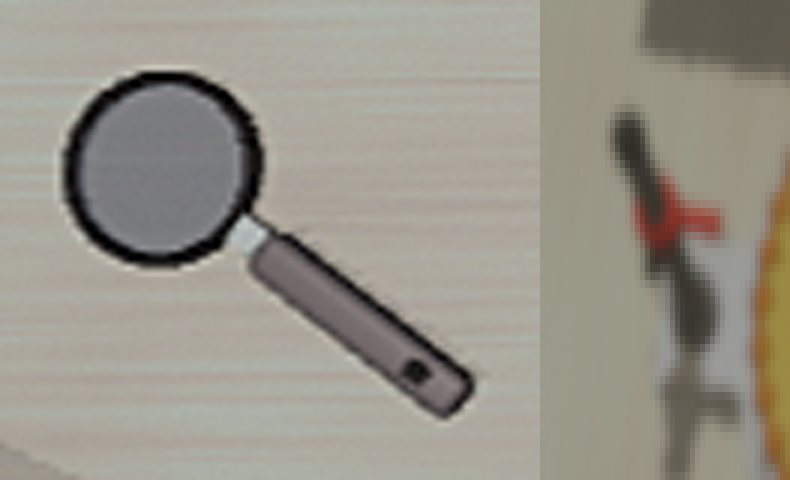

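The first crop shows the lens lying flat with its handle running down-right, and the second shows the red pointer tip at scene pixel (234,282). Next I triangulate the pointer tip and fit the lens.

```bash
python3 - <<'E'
from h import *
K,W=info("top"); p=cv2.imread("pics/top0.png"); K2,W2=info("scene")
print("tip", tri([ray(K,W,283.,180.5),ray(K2,W2,234.3,282.4)]))
print("collar", tri([ray(K,W,282.5,169),ray(K2,W2,225,282)]))
g=p[:, :].max(2); m=np.zeros(g.shape,np.uint8); m[278:318,170:211]=(g[278:318,170:211]<60)
k,l,st,c=cv2.connectedComponentsWithStats(m); i=1+np.argmax(st[1:,4]); print(st[i],c[i])
ct,_=cv2.findContours((l==i).astype(np.uint8),0,2); ct=max(ct,key=cv2.contourArea); e=cv2.fitEllipse(ct); print("ell",e)
print("lens centre z16",onplane(K,W,e[0][0],e[0][1],14.), "8", onplane(K,W,e[0][0],e[0][1],8.))
# handle: not table-like
b=p.astype(int); mm=((g<150)).astype(np.uint8); mm[:308]=0; mm[345:]=0; mm[:,:205]=0; mm[:,250:]=0
k,l,st,c=cv2.connectedComponentsWithStats(mm); i=1+np.argmax(st[1:,4]); ys,xs=np.where(l==i)
r=cv2.minAreaRect(onplane(K,W,xs,ys,20.)[:,:2].astype(np.float32)); print("handle",r,"\n",cv2.boxPoints(r))
E
```

```text
tip [763.33105531  62.06981083 141.96490413]
collar [792.0129664   64.33661917 144.25492249]
[176 282  33  32 208] [192.10096154 297.52403846]
ell ((191.6663818359375, 297.66851806640625), (30.90469741821289, 32.606014251708984), 52.83106994628906)
lens centre z16 [448.47599845 345.49241438  14.        ] 8 [448.75643625 347.38472495   8.        ]
handle ((372.7558288574219, 244.2565460205078), (129.57254028320312, 29.070173263549805), 52.98284149169922) 
 [[322.14536 201.27853]
 [345.3566  183.7767 ]
 [423.3663  287.23456]
 [400.15506 304.7364 ]]
```

```bash
cat >> h.py <<'E'
def plan(wps, grip=None, start=None):
    """wps: list of (n rows, x,y,z, yaw); prints tool-frame rows (tool straight down assumed for target) """
    s=manip.read_state()
    p=np.array(s["eef_pos"]); R=Rn.from_euler('xyz',s["eef_rot"])
    if start is not None: p=np.array(start[:3],float); R=Rn.from_euler('xyz',[np.pi,0,start[3]])
    for n,x,y,z,yaw in wps:
        t=np.array([x,y,z],float); Rt=Rn.from_euler('xyz',[np.pi,0,yaw])
        p0=p.copy(); w=(R.inv()*Rt).as_rotvec()/n
        for i in range(n):
            d=R.inv().apply((p0+(t-p0)*(i+1)/n)-p)/1000; d=np.round(d,4); a=np.round(np.degrees(w),2)
            a=np.where(abs(a)<0.1,0,a) if n<0 else a
            print({"x":d[0],"y":d[1],"z":d[2],"wx":a[0],"wy":a[1],"wz":a[2]} if 0 else f'{{"x":{d[0]:g},"y":{d[1]:g},"z":{d[2]:g},"wx":{a[0]:g},"wy":{a[1]:g},"wz":{a[2]:g}}},')
            p=p+R.apply(d*1000); R=R*Rn.from_rotvec(np.radians(a))
    e=R.as_euler('xyz'); print("end",np.round(p,1),np.round(e,3))
E
python3 - <<'E'
from h import *
plan([(8,380,230,300,2.0),(6,400,-60,320,1.2),(6,337,-291,320,0.609)])
E
```

```text
{"x":-0.0357,"y":-0.0262,"z":-0.0119,"wx":-0.01,"wy":0,"wz":5.82},
{"x":-0.0381,"y":-0.0224,"z":-0.0118,"wx":-0.01,"wy":0,"wz":5.82},
{"x":-0.0402,"y":-0.0185,"z":-0.0119,"wx":-0.01,"wy":0,"wz":5.82},
{"x":-0.0419,"y":-0.0142,"z":-0.0118,"wx":-0.01,"wy":0,"wz":5.82},
{"x":-0.0432,"y":-0.01,"z":-0.0119,"wx":-0.01,"wy":0,"wz":5.82},
{"x":-0.0439,"y":-0.0055,"z":-0.0119,"wx":-0.01,"wy":0,"wz":5.82},
{"x":-0.0442,"y":-0.0011,"z":-0.0118,"wx":-0.01,"wy":0,"wz":5.82},
{"x":-0.0441,"y":0.0035,"z":-0.0119,"wx":-0.01,"wy":0,"wz":5.82},
{"x":-0.0453,"y":-0.0171,"z":-0.0033,"wx":0.01,"wy":-0,"wz":7.64},
{"x":-0.0472,"y":-0.0109,"z":-0.0034,"wx":0.01,"wy":-0,"wz":7.64},
{"x":-0.0483,"y":-0.0045,"z":-0.0033,"wx":0.01,"wy":-0,"wz":7.64},
{"x":-0.0484,"y":0.0019,"z":-0.0034,"wx":0.01,"wy":-0,"wz":7.64},
{"x":-0.0477,"y":0.0083,"z":-0.0033,"wx":0.01,"wy":-0,"wz":7.64},
{"x":-0.0462,"y":0.0146,"z":-0.0033,"wx":0.01,"wy":-0,"wz":7.64},
{"x":-0.0397,"y":0.0042,"z":-0,"wx":-0,"wy":0,"wz":5.64},
{"x":-0.0391,"y":0.008,"z":-0,"wx":-0,"wy":0,"wz":5.64},
{"x":-0.0381,"y":0.0119,"z":-0,"wx":-0,"wy":0,"wz":5.64},
{"x":-0.0368,"y":0.0155,"z":-0,"wx":-0,"wy":0,"wz":5.64},
{"x":-0.035,"y":0.0191,"z":-0.0001,"wx":-0,"wy":0,"wz":5.64},
{"x":-0.033,"y":0.0224,"z":0,"wx":-0,"wy":0,"wz":5.64},
end [ 337. -291.  320.] [-3.141  0.     0.609]
```

Call:
play_rows(commands=[{"x": -0.036,"y": -0.026,"z": -0.012,"wz": 5.8,"grip": 0},{"x": -0.038,"y": -0.022,"z": -0.012,"wz": 5.8,"grip": 0},{"x": -0.04,"y": -0.0185,"z": -0.012,"wz": 5.8,"grip": 0},{"x": -0.042,"y": -0.014,"z": -0.012,"wz": 5.8,"grip": 0},{"x": -0.043,"y": -0.01,"z": -0.012,"wz": 5.8,"grip": 0},{"x": -0.044,"y": -0.0055,"z": -0.012,"wz": 5.8,"grip": 0},{"x": -0.044,"y": -0.001,"z": -0.012,"wz": 5.8,"grip": 0},{"x": -0.044,"y": 0.0035,"z": -0.012,"wz": 5.8,"grip": 0},{"x": -0.045,"y": -0.017,"z": -0.003,"wz": 7.7,"grip": 0},{"x": -0.047,"y": -0.011,"z": -0.003,"wz": 7.7,"grip": 0},{"x": -0.048,"y": -0.0045,"z": -0.003,"wz": 7.7,"grip": 0},{"x": -0.048,"y": 0.002,"z": -0.003,"wz": 7.7,"grip": 0},{"x": -0.048,"y": 0.008,"z": -0.003,"wz": 7.7,"grip": 0},{"x": -0.046,"y": 0.0145,"z": -0.003,"wz": 7.7,"grip": 0},{"x": -0.04,"y": 0.004,"z": 0,"wz": 5.6,"grip": 0},{"x": -0.039,"y": 0.008,"z": 0,"wz": 5.6,"grip": 0},{"x": -0.038,"y": 0.012,"z": 0,"wz": 5.6,"grip": 0},{"x": -0.037,"y": 0.0155,"z": 0,"wz": 5.6,"grip": 0},{"x": -0.035,"y": 0.019,"z": 0,"wz": 5.6,"grip": 0},{"x": -0.033,"y": 0.022,"z": 0,"wz": 5.6,"grip": 0}])

```text
$.commands[0]: bad value
```

Call:
play_rows(commands=[{"x": -0.036,"y": -0.026,"z": -0.012,"wx": 0,"wy": 0,"wz": 5.8,"grip": 0},{"x": -0.038,"y": -0.022,"z": -0.012,"wx": 0,"wy": 0,"wz": 5.8,"grip": 0},{"x": -0.04,"y": -0.0185,"z": -0.012,"wx": 0,"wy": 0,"wz": 5.8,"grip": 0},{"x": -0.042,"y": -0.014,"z": -0.012,"wx": 0,"wy": 0,"wz": 5.8,"grip": 0}])

```text
clock: 0.65
eef_pos: [279.9, 374.8, 253.7]
eef_rot: [-3.141, 0.0, 2.405]
wrist_force: [-0.2, 0.4, 0.2]
finger_gap: 57.3
```

Call:
play_rows(commands=[{"x": -0.043,"y": -0.01,"z": -0.012,"wx": 0,"wy": 0,"wz": 5.8,"grip": 0},{"x": -0.044,"y": -0.0055,"z": -0.012,"wx": 0,"wy": 0,"wz": 5.8,"grip": 0},{"x": -0.044,"y": -0.001,"z": -0.012,"wx": 0,"wy": 0,"wz": 5.8,"grip": 0},{"x": -0.044,"y": 0.0035,"z": -0.012,"wx": 0,"wy": 0,"wz": 5.8,"grip": 0},{"x": -0.045,"y": -0.017,"z": -0.003,"wx": 0,"wy": 0,"wz": 7.7,"grip": 0},{"x": -0.047,"y": -0.011,"z": -0.003,"wx": 0,"wy": 0,"wz": 7.7,"grip": 0},{"x": -0.048,"y": -0.0045,"z": -0.003,"wx": 0,"wy": 0,"wz": 7.7,"grip": 0},{"x": -0.048,"y": 0.002,"z": -0.003,"wx": 0,"wy": 0,"wz": 7.7,"grip": 0},{"x": -0.048,"y": 0.008,"z": -0.003,"wx": 0,"wy": 0,"wz": 7.7,"grip": 0},{"x": -0.046,"y": 0.0145,"z": -0.003,"wx": 0,"wy": 0,"wz": 7.7,"grip": 0},{"x": -0.04,"y": 0.004,"z": 0,"wx": 0,"wy": 0,"wz": 5.6,"grip": 0},{"x": -0.039,"y": 0.008,"z": 0,"wx": 0,"wy": 0,"wz": 5.6,"grip": 0},{"x": -0.038,"y": 0.012,"z": 0,"wx": 0,"wy": 0,"wz": 5.6,"grip": 0},{"x": -0.037,"y": 0.0155,"z": 0,"wx": 0,"wy": 0,"wz": 5.6,"grip": 0},{"x": -0.035,"y": 0.019,"z": 0,"wx": 0,"wy": 0,"wz": 5.6,"grip": 0},{"x": -0.033,"y": 0.022,"z": 0,"wx": 0,"wy": 0,"wz": 5.6,"grip": 0}])

```text
clock: 2.65
eef_pos: [335.7, -289.4, 319.4]
eef_rot: [-3.141, -0.0, 0.607]
wrist_force: [-0.3, 0.6, -0.3]
finger_gap: 0.7
```

```bash
python3 - <<'E'
from h import *
s=manip.read_state(); print(s["eef_pos"],s["eef_rot"],s["joints"])
p,d=manip.camera("wrist"); cv2.imwrite("pics/w1.png",p[:,:,::-1]); np.save("pics/w1.npy",d)
E
```

```text
[ 335.70298003 -289.38101483  319.35110515] [-3.14146032e+00 -7.15706501e-06  6.06828290e-01] [-7.94119140e-01 -9.91133229e-03  1.61314817e+00  2.94384384e-05
  1.53848504e+00  1.69847943e-01]
```

View pics/w1.png

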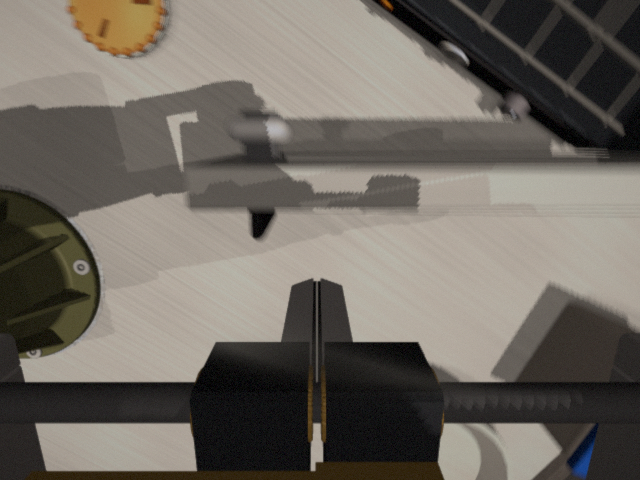

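The wrist view shows the door's outer top edge parallel to the jaws at row ~208. The fingertips are at (318,280) in front of it, clear of the handle at (262,225). Next I work out the descent and the closing arc.

```bash
python3 - <<'E'
from h import *
H=np.array([569.5,-507]); 
def w(th,off,n,z=245):
    a=th+0.0442; u=np.array([-np.sin(a),np.cos(a)]); o=np.array([-np.cos(a),-np.sin(a)])
    q=H+310*u+(27+off)*o; return (n,q[0],q[1],z,a)
L=[w(.565,38,3),w(.565,10,2)]+[w(t,10,1) for t in np.linspace(.565,.08,9)[1:]]+[w(t,10,1) for t in (.05,.02,0.0)]
print(np.round(L,2)); plan(L)
E
```

```text
[[ 3.0000e+00  3.3881e+02 -2.8996e+02  2.4500e+02  6.1000e-01]
 [ 2.0000e+00  3.6177e+02 -2.7394e+02  2.4500e+02  6.1000e-01]
 [ 1.0000e+00  3.7627e+02 -2.6178e+02  2.4500e+02  5.5000e-01]
 [ 1.0000e+00  3.9149e+02 -2.5052e+02  2.4500e+02  4.9000e-01]
 [ 1.0000e+00  4.0735e+02 -2.4021e+02  2.4500e+02  4.3000e-01]
 [ 1.0000e+00  4.2381e+02 -2.3088e+02  2.4500e+02  3.7000e-01]
 [ 1.0000e+00  4.4081e+02 -2.2256e+02  2.4500e+02  3.1000e-01]
 [ 1.0000e+00  4.5828e+02 -2.1528e+02  2.4500e+02  2.5000e-01]
 [ 1.0000e+00  4.7616e+02 -2.0908e+02  2.4500e+02  1.8000e-01]
 [ 1.0000e+00  4.9438e+02 -2.0397e+02  2.4500e+02  1.2000e-01]
 [ 1.0000e+00  5.0351e+02 -2.0185e+02  2.4500e+02  9.0000e-02]
 [ 1.0000e+00  5.1269e+02 -2.0001e+02  2.4500e+02  6.0000e-02]
 [ 1.0000e+00  5.1884e+02 -1.9894e+02  2.4500e+02  4.0000e-02]]
{"x":0.0016,"y":0.0001,"z":0.0246,"wx":-0.01,"wy":0.02,"wz":-0.17},
{"x":0.0016,"y":0.0002,"z":0.0247,"wx":-0.01,"wy":0.02,"wz":-0.17},
{"x":0.0016,"y":0.0001,"z":0.0246,"wx":-0.01,"wy":0.02,"wz":-0.17},
{"x":0.014,"y":0,"z":0,"wx":0,"wy":-0,"wz":-0},
{"x":0.014,"y":0,"z":0,"wx":0,"wy":-0,"wz":-0},
{"x":0.0188,"y":-0.0017,"z":0,"wx":0.01,"wy":-0,"wz":3.47},
{"x":0.0189,"y":-0.0016,"z":0,"wx":-0,"wy":-0,"wz":3.47},
{"x":0.0188,"y":-0.0017,"z":0,"wx":-0,"wy":-0,"wz":3.48},
{"x":0.0189,"y":-0.0017,"z":0,"wx":-0,"wy":0,"wz":3.47},
{"x":0.0188,"y":-0.0016,"z":0,"wx":-0,"wy":0,"wz":3.48},
{"x":0.0189,"y":-0.0017,"z":0,"wx":-0,"wy":0,"wz":3.47},
{"x":0.0188,"y":-0.0017,"z":0,"wx":-0,"wy":0,"wz":3.47},
{"x":0.0189,"y":-0.0017,"z":0,"wx":-0,"wy":0,"wz":3.48},
{"x":0.0093,"y":-0.0009,"z":0,"wx":-0,"wy":0,"wz":1.71},
{"x":0.0093,"y":-0.001,"z":0,"wx":-0,"wy":0,"wz":1.72},
{"x":0.0062,"y":-0.0007,"z":0,"wx":-0,"wy":0,"wz":1.15},
end [ 518.8 -198.9  245. ] [-3.142  0.     0.044]
```

Call:
play_rows(commands=[{"x": 0.0016,"y": 0,"z": 0.0246,"wx": 0,"wy": 0,"wz": 0,"grip": 0},{"x": 0.0016,"y": 0,"z": 0.0246,"wx": 0,"wy": 0,"wz": 0,"grip": 0},{"x": 0.0016,"y": 0,"z": 0.0246,"wx": 0,"wy": 0,"wz": 0,"grip": 0},{"x": 0.014,"y": 0,"z": 0,"wx": 0,"wy": 0,"wz": 0,"grip": 0},{"x": 0.014,"y": 0,"z": 0,"wx": 0,"wy": 0,"wz": 0,"grip": 0},{"x": 0.0188,"y": -0.0017,"z": 0,"wx": 0,"wy": 0,"wz": 3.5,"grip": 0},{"x": 0.0188,"y": -0.0017,"z": 0,"wx": 0,"wy": 0,"wz": 3.5,"grip": 0}])

```text
clock: 3.58
eef_pos: [394.1, -245.3, 246.8]
eef_rot: [3.14, -0.0, 0.486]
wrist_force: [-0.4, -1.9, 0.4]
finger_gap: 0.4
```

Call:
play_rows(commands=[{"x": 0.0188,"y": -0.0017,"z": 0,"wx": 0,"wy": 0,"wz": 3.4,"grip": 0},{"x": 0.0188,"y": -0.0017,"z": 0,"wx": 0,"wy": 0,"wz": 3.4,"grip": 0},{"x": 0.0188,"y": -0.0017,"z": 0,"wx": 0,"wy": 0,"wz": 3.4,"grip": 0},{"x": 0.0188,"y": -0.0017,"z": 0,"wx": 0,"wy": 0,"wz": 3.4,"grip": 0},{"x": 0.0188,"y": -0.0017,"z": 0,"wx": 0,"wy": 0,"wz": 3.4,"grip": 0},{"x": 0.014,"y": -0.0014,"z": 0,"wx": 0,"wy": 0,"wz": 2.6,"grip": 0}])

```text
clock: 4.32
eef_pos: [492.0, -199.3, 246.7]
eef_rot: [3.141, -0.001, 0.145]
wrist_force: [-1.5, -1.1, 0.7]
finger_gap: 0.4
```

```bash
python3 - <<'E'
from h import *
p,d=manip.camera("wrist"); cv2.imwrite("pics/w2.png",p[:,:,::-1])
E
```

```text
(no output)
```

View pics/w2.png

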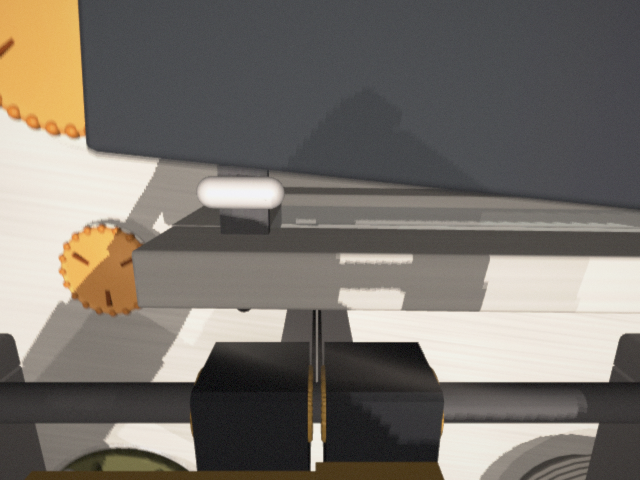

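The door is in contact with the fingers and nearly parallel to the cabinet front (free edge at (135,275)); I continue slowly over the catch.

Call:
play_rows(commands=[{"x": 0.008,"y": -0.0008,"z": 0,"wx": 0,"wy": 0,"wz": 1.5,"grip": 0},{"x": 0.008,"y": -0.0008,"z": 0,"wx": 0,"wy": 0,"wz": 1.5,"grip": 0},{"x": 0.006,"y": -0.0006,"z": 0,"wx": 0,"wy": 0,"wz": 1.1,"grip": 0},{"x": 0.005,"y": -0.0005,"z": 0,"wx": 0,"wy": 0,"wz": 0.9,"grip": 0}])

```text
clock: 4.88
eef_pos: [517.5, -194.4, 245.9]
eef_rot: [3.141, -0.001, 0.058]
wrist_force: [-0.6, -0.3, 0.0]
finger_gap: 0.1
```

Call:
play_rows(commands=[{"x": 0.004,"y": 0,"z": 0,"wx": 0,"wy": 0,"wz": 0.8,"grip": 0},{"x": 0.003,"y": 0,"z": 0,"wx": 0,"wy": 0,"wz": 0,"grip": 0},{"x": 0,"y": 0,"z": 0,"wx": 0,"wy": 0,"wz": 0,"grip": 0}])

```text
clock: 5.25
eef_pos: [519.0, -194.1, 245.9]
eef_rot: [-3.139, 0.013, 0.043]
wrist_force: [-52.7, 5.2, 18.5]
finger_gap: 0.4
```

```bash
python3 - <<'E'
from h import *
p,d=manip.camera("wrist"); cv2.imwrite("pics/w3.png",p[:,:,::-1])
E
```

```text
(no output)
```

View pics/w3.png

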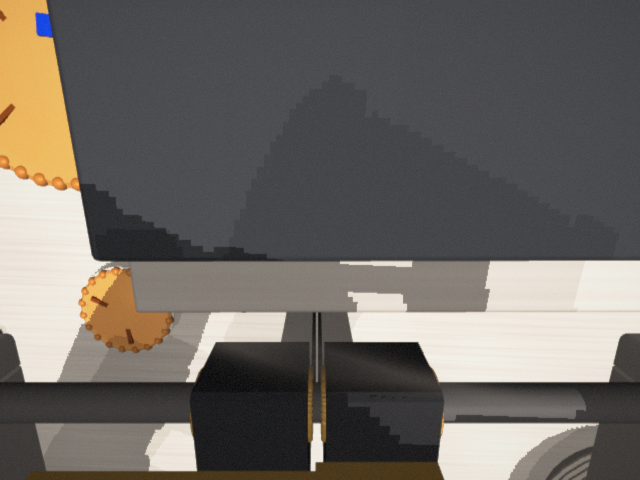

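The picture shows the door flush under the cabinet roof edge (row ~260), parallel, with the catch passed. The push reached about 53 N at the fingertips against the stop, so I back off straight away.

Call:
play_rows(commands=[{"x": -0.012,"y": 0,"z": 0,"wx": 0,"wy": 0,"wz": 0,"grip": 0},{"x": -0.045,"y": 0,"z": 0,"wx": 0,"wy": 0,"wz": 0,"grip": 0}])

```text
clock: 5.55
eef_pos: [467.2, -196.6, 245.2]
eef_rot: [-3.141, -0.0, 0.045]
wrist_force: [0.2, -0.6, 0.3]
finger_gap: 0.5
```

```bash
python3 - <<'E'
from h import *
s=manip.read_state(); print(s["eef_pos"],s["eef_rot"],s["wrist_force"])
plan([(2,470,-130,300,0.044),(6,610,75,310,0.044)])
E
```

```text
[ 467.15391014 -196.59574201  245.22369322] [-3.14144963e+00 -1.38960962e-05  4.52611113e-02] [ 0.20360839 -0.62728241  0.30371085]
{"x":0.0029,"y":-0.0332,"z":-0.0274,"wx":-0,"wy":-0,"wz":0.04},
{"x":0.0029,"y":-0.0332,"z":-0.0274,"wx":-0,"wy":-0,"wz":0.04},
{"x":0.0248,"y":-0.0331,"z":-0.0017,"wx":-0,"wy":-0,"wz":-0},
{"x":0.0248,"y":-0.0331,"z":-0.0016,"wx":-0,"wy":-0,"wz":-0},
{"x":0.0248,"y":-0.0331,"z":-0.0017,"wx":-0,"wy":-0,"wz":-0},
{"x":0.0249,"y":-0.0331,"z":-0.0016,"wx":-0,"wy":-0,"wz":-0},
{"x":0.0248,"y":-0.0332,"z":-0.0017,"wx":-0,"wy":-0,"wz":-0},
{"x":0.0248,"y":-0.0331,"z":-0.0016,"wx":-0,"wy":-0,"wz":-0},
end [610.  75. 310.] [-3.141 -0.     0.044]
```

Call:
play_rows(commands=[{"x": 0.003,"y": -0.033,"z": -0.0275,"wx": 0,"wy": 0,"wz": 0,"grip": 0},{"x": 0.003,"y": -0.033,"z": -0.0275,"wx": 0,"wy": 0,"wz": 0,"grip": 0.3},{"x": 0.025,"y": -0.033,"z": -0.0017,"wx": 0,"wy": 0,"wz": 0,"grip": 0.6},{"x": 0.025,"y": -0.033,"z": -0.0017,"wx": 0,"wy": 0,"wz": 0,"grip": 0.8},{"x": 0.025,"y": -0.033,"z": -0.0017,"wx": 0,"wy": 0,"wz": 0,"grip": 0.8},{"x": 0.025,"y": -0.033,"z": -0.0017,"wx": 0,"wy": 0,"wz": 0,"grip": 0.8},{"x": 0.025,"y": -0.033,"z": -0.0017,"wx": 0,"wy": 0,"wz": 0,"grip": 0.8},{"x": 0.025,"y": -0.033,"z": -0.0017,"wx": 0,"wy": 0,"wz": 0,"grip": 0.8},{"x": 0,"y": 0,"z": 0,"wx": 0,"wy": 0,"wz": 0,"grip": 0.8},{"x": 0,"y": 0,"z": 0,"wx": 0,"wy": 0,"wz": 0,"grip": 0.8}])

```text
clock: 6.8
eef_pos: [611.0, 73.7, 310.7]
eef_rot: [3.141, 0.0, 0.045]
wrist_force: [0.1, -0.1, 0.6]
finger_gap: 75.4
```

```bash
python3 - <<'E'
from h import *
K,W=info("wrist"); np.savez("pics/w4cal",K=K,W=W)
s=manip.read_state(); print(s["eef_pos"],s["eef_rot"])
p,d=manip.camera("wrist"); cv2.imwrite("pics/w4.png",p[:,:,::-1]); np.save("pics/w4.npy",d)
P=cloud(K,W,d); b=p.astype(int)
mr=(b[...,0]-np.maximum(b[...,1],b[...,2])>60)&(abs(b[...,1]-b[...,2])<45); mb=(b[...,2]-b[...,0]>50)
for nm,m in(("red",mr),("blue",mb)):
    k,l,st,c=cv2.connectedComponentsWithStats(m.astype(np.uint8))
    for i in range(1,k):
        if st[i,4]>40: print(nm,st[i],c[i],np.round(np.nanmedian(P[l==i],0),1),np.round(np.nanmin(P[l==i],0),1),np.round(np.nanmax(P[l==i],0),1))
p,d=manip.camera("top"); cv2.imwrite("pics/top1.png",p[:,:,::-1])
E
```

```text
[610.97935405  73.66902261 310.69358646] [3.14145694e+00 2.15774130e-04 4.45599255e-02]
red [322   0  32  51 721] [337.83356449  21.33980583] [781.5  63.8 152.2] [758.   51.8   4.6] [815.3  77.5 160.4]
red [288 119  20  23  76] [296.94736842 129.32894737] [697.1  99.7  51.9] [684.1  87.5  50.2] [706.8 109.3  53.6]
red [371 132  24  19  74] [383.14864865 140.85135135] [688.1   2.7  51.7] [677.7  -9.1  49.5] [698.2  15.3  53.1]
red [361 214  17  21  63] [368.71428571 223.20634921] [593.8  11.6  52. ] [5.808e+02 1.000e-01 5.010e+01] [604.4  21.1  53.9]
blue [333 140  14  17 194] [339.64948454 147.79381443] [678.6  50.8  55.6] [669.7  43.9  53.7] [687.1  58.   58.4]
```

View pics/w4.png

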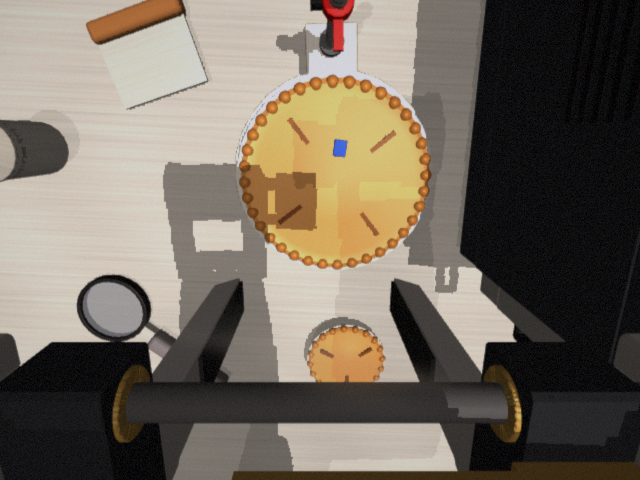

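View pics/top1.png

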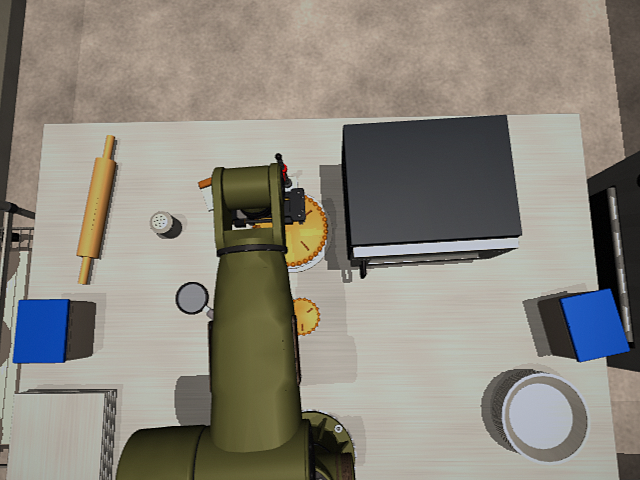

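The door is flush in the top view (white top edge parallel at row ~248) and everything else is undisturbed. The wrist view shows the chip at (340,148) and the pointer tip at (338,50). Next I refine the pointer height.

```bash
python3 - <<'E'
from h import *
c=np.load("pics/w4cal.npz"); K,W=c["K"],c["W"]; D=np.load("pics/w4.npy"); P=cloud(K,W,D); p=cv2.imread("pics/w4.png").astype(int)
m=(p[...,2]-np.maximum(p[...,0],p[...,1])>60)
for v in range(0,54,2):
    us=np.where(m[v,315:360])[0]+315
    if len(us): print(v,us.min(),us.max(),np.round(np.nanmedian(P[v,us],0),1))
Kt,Wt=info("top"); Ks,Ws=info("scene")
pt=(283.,180.5); ps=(234.3,282.4); pw=(337.5,50.5)
R=[ray(Kt,Wt,*pt),ray(Ks,Ws,*ps),ray(K,W,*pw)]
print(tri(R),tri(R[:2]),tri([R[0],R[2]]),tri(R[1:]))
print("chip",tri([ray(Kt,Wt,290.5,216.5),ray(Ks,Ws,268.,291.5),ray(K,W,339.65,147.8)]), onplane(K,W,339.65,147.8,56.))
# table z in wrist depth, plate, pie
print("table z wrist", np.nanmedian(P[60:70,210:225,2]), np.nanmedian(P[20:60,30:80,2]))
E
python3 - <<'E'
import cv2
t=cv2.imread("pics/w4.png")
cv2.imwrite("pics/c5.png",cv2.resize(t[0:70,300:375],None,fx=8,fy=8,interpolation=cv2.INTER_NEAREST))
E
```

```text
0 322 353 [792.1  72.5 155.6]
2 322 353 [791.   72.4 155.9]
4 323 353 [789.4  65.  156.2]
6 323 352 [787.9  64.9 156.2]
8 324 351 [786.8  66.  155.7]
10 325 351 [785.4  64.8 155.5]
12 326 349 [784.   65.  155.9]
14 328 348 [782.7  64.5 155.4]
16 328 347 [781.4  63.8 155. ]
18 333 345 [780.9  63.5 152.5]
20 332 343 [780.1  64.5 149.6]
22 333 342 [778.6  64.4 150.1]
24 333 343 [777.3  63.9 149.9]
26 333 343 [775.7  63.7 150.2]
28 333 343 [774.2  63.7 150.4]
30 333 343 [772.8  63.6 149.7]
32 333 343 [771.5  63.5 149.7]
34 333 343 [770.   63.4 149.6]
36 333 343 [768.5  63.5 150. ]
38 333 343 [767.   63.4 149.8]
40 333 343 [765.7  63.2 149.5]
42 333 343 [764.3  63.1 149.6]
44 333 343 [762.6  63.  150. ]
46 333 343 [761.3  62.9 149.2]
48 333 343 [759.8  62.9 149.4]
50 334 341 [758.3  63.2 149.2]
[761.58769822  62.41979399 143.80981881] [763.33105531  62.06981083 141.96490413] [759.13986749  62.53489238 146.75341489] [761.11473348  63.00835046 148.23159215]
chip [679.27429252  50.59069622  53.86598529] [678.60394801  50.91578887  56.        ]
table z wrist -0.4247148622952466 -0.464269097074407
```

View pics/c5.png

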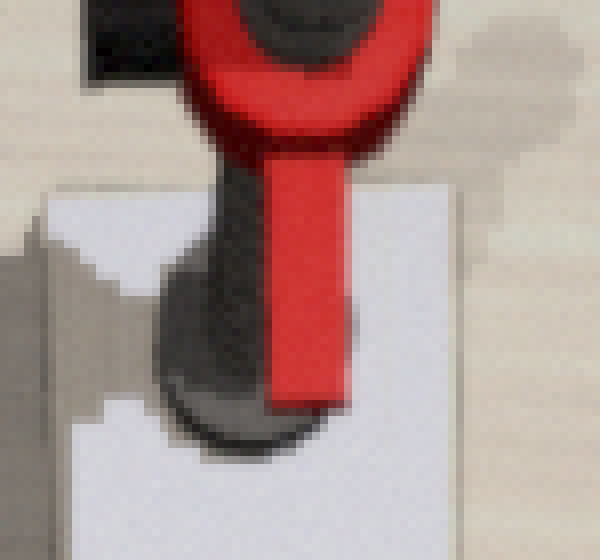

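The crop shows the pointer bar's top face, with a thin dark end face at its tip. Depth puts the top face at z≈150, but the bar's thickness is unclear, so I take an oblique look with the tool tilted.

```bash
sed -i 's/for n,x,y,z,yaw in wps:/for n,x,y,z,yaw,*tl in wps:/; s/Rt=Rn.from_euler(.xyz.,\[np.pi,0,yaw\])$/Rt=Rn.from_euler("xyz",[np.pi,0,yaw])*Rn.from_euler("y",tl[0] if tl else 0)/' h.py; python3 - <<'E'
from h import *
print(manip.read_state()["joints"])
plan([(5,675,63,190,0.044,np.pi/4)])
E
```

```text
[ 5.97508290e-02  4.01263683e-01  1.14505742e+00 -5.98612401e-05
  1.59490950e+00  1.58686090e+00]
{"x":0.0127,"y":0.0026,"z":0.0242,"wx":0,"wy":9,"wz":-0},
{"x":0.0088,"y":0.0026,"z":0.026,"wx":0,"wy":9,"wz":-0},
{"x":0.0046,"y":0.0026,"z":0.0269,"wx":0,"wy":9,"wz":-0},
{"x":0.0003,"y":0.0026,"z":0.0274,"wx":0,"wy":9,"wz":-0},
{"x":-0.0039,"y":0.0026,"z":0.0271,"wx":0,"wy":9,"wz":-0},
end [675.  63. 190.] [ 3.142 -0.786  0.044]
```

Call:
play_rows(commands=[{"x": 0.0127,"y": 0.0026,"z": 0.0242,"wx": 0,"wy": 9,"wz": 0,"grip": 0.8},{"x": 0.0088,"y": 0.0026,"z": 0.026,"wx": 0,"wy": 9,"wz": 0,"grip": 0.8},{"x": 0.0046,"y": 0.0026,"z": 0.027,"wx": 0,"wy": 9,"wz": 0,"grip": 0.8},{"x": 0.0003,"y": 0.0026,"z": 0.0274,"wx": 0,"wy": 9,"wz": 0,"grip": 0.8},{"x": -0.004,"y": 0.0026,"z": 0.027,"wx": 0,"wy": 9,"wz": 0,"grip": 0.8},{"x": 0,"y": 0,"z": 0,"wx": 0,"wy": 0,"wz": 0,"grip": 0.8},{"x": 0,"y": 0,"z": 0,"wx": 0,"wy": 0,"wz": 0,"grip": 0.8}])

```text
clock: 7.78
eef_pos: [675.3, 63.6, 192.1]
eef_rot: [-3.142, -0.778, 0.044]
wrist_force: [0.2, 0.7, 0.5]
finger_gap: 75.3
```

```bash
python3 - <<'E'
from h import *
K,W=info("wrist"); np.savez("pics/w5cal",K=K,W=W)
s=manip.read_state(); print(s["eef_pos"],s["eef_rot"])
p,d=manip.camera("wrist"); cv2.imwrite("pics/w5.png",p[:,:,::-1]); np.save("pics/w5.npy",d)
print(proj(K,W,np.array([758,63,147])))
E
```

```text
[675.28695418  63.6442383  192.13314632] [-3.14150762 -0.77828709  0.0442236 ]
(np.float64(322.6972384585149), np.float64(210.17787764333042))
```

View pics/w5.png

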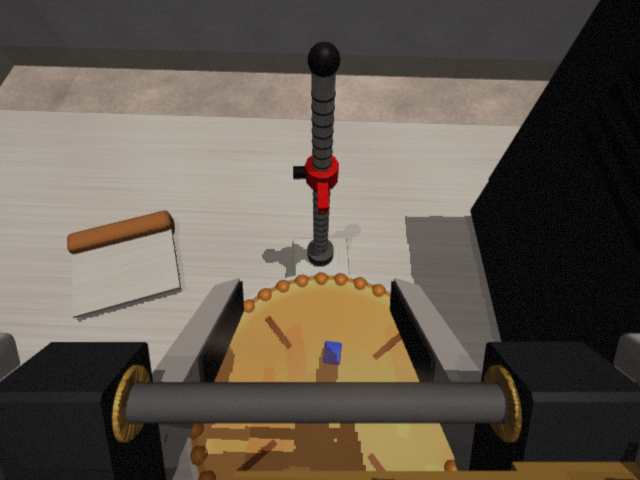

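```bash
python3 - <<'E'
from h import *
c=np.load("pics/w5cal.npz"); K,W=c["K"],c["W"]; D=np.load("pics/w5.npy"); P=cloud(K,W,D); p=cv2.imread("pics/w5.png")
print(W[:3,3])
for v in range(154,214):
    u=323; print(v,p[v,u].tolist(),np.round(P[v,u],1))
print("table",np.nanmedian(P[150:190,120:200,2]),"scr")
b=p.astype(int); m=b[...,0]-b[...,2]>50; ys,xs=np.where(m); print("chip",xs.mean(),ys.mean(),np.nanmedian(P[m],0))
cv2.imwrite("pics/c6.png",cv2.resize(p[150:220,285:360],None,fx=8,fy=8,interpolation=cv2.INTER_NEAREST))
E
```

```text
[605.55382884  60.7378565  374.31562265]
154 [48, 52, 57] [786.6  64.2 174.1]
155 [46, 50, 53] [786.3  64.2 173.4]
156 [50, 53, 55] [787.   64.2 171.7]
157 [44, 45, 50] [786.8  64.2 170.8]
158 [31, 31, 33] [786.8  64.2 169.8]
159 [24, 22, 31] [785.9  64.1 169.8]
160 [36, 38, 42] [786.3  64.1 168.3]
161 [49, 51, 54] [785.9  64.1 167.7]
162 [45, 48, 50] [786.2  64.1 166.4]
163 [48, 54, 54] [785.5  64.1 166.1]
164 [46, 51, 53] [786.5  64.1 163.8]
165 [46, 49, 53] [787.   64.1 162.1]
166 [43, 47, 51] [786.5  64.  161.7]
167 [36, 41, 43] [786.7  64.  160.3]
168 [24, 22, 26] [785.6  64.  160.6]
169 [33, 36, 39] [786.4  64.  158.5]
170 [40, 43, 61] [787.5  64.  156. ]
171 [29, 29, 108] [786.2  63.9 156.4]
172 [17, 18, 172] [785.4  63.9 156.3]
173 [8, 13, 175] [784.1  63.9 156.7]
174 [15, 13, 178] [784.   63.9 155.7]
175 [16, 17, 177] [782.3  63.8 156.6]
176 [24, 27, 174] [781.8  63.8 156.1]
177 [25, 28, 148] [781.4  63.8 155.5]
178 [11, 15, 99] [780.5  63.7 155.5]
179 [6, 9, 71] [781.2  63.7 153.4]
180 [5, 1, 67] [780.7  63.7 152.9]
181 [6, 1, 68] [780.8  63.7 151.6]
182 [8, 11, 108] [781. 
[... 583 characters left out ...]
22, 23, 181] [766.6  63.1 150. ]
199 [18, 14, 178] [765.4  63.1 150.5]
200 [14, 18, 177] [764.5  63.1 150.4]
201 [16, 18, 179] [764.6  63.1 149. ]
202 [16, 21, 180] [762.4  63.  150.9]
203 [8, 10, 177] [761.8  63.  150.6]
204 [14, 10, 176] [761.   62.9 150.4]
205 [11, 17, 179] [760.3  62.9 150.2]
206 [17, 12, 177] [759.7  62.9 149.8]
207 [7, 11, 158] [758.4  62.8 150.5]
208 [2, 3, 82] [757.7  62.8 150.3]
209 [1, 1, 66] [758.3  62.8 148. ]
210 [8, 7, 69] [759.3  62.8 145.4]
211 [17, 17, 67] [758.8  62.8 144.7]
212 [24, 27, 58] [758.4  62.8 144.1]
213 [28, 28, 33] [786.   63.1 100.9]
table -0.6339909497247618 scr
chip 334.5212121212121 348.3272727272727 [682.63892365  48.54495799  55.56083054]
```

View pics/c6.png

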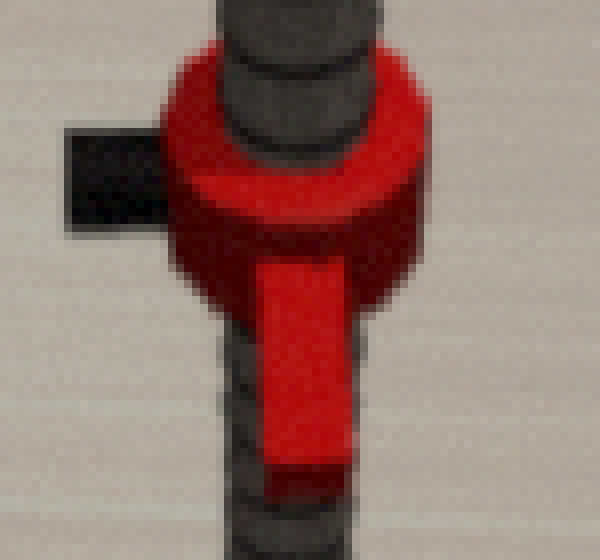

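The oblique view shows the bar's top face ending at row 207 and its end face running down to row 212, so the bar spans z≈144.3 to 150.4. The pointer tip centre is therefore at ≈147.4. The chip reading differs by a few mm from the other views, so I recheck that mask.

```bash
python3 - <<'E'
from h import *
c=np.load("pics/w5cal.npz"); K,W=c["K"],c["W"]; p=cv2.imread("pics/w5.png").astype(int)
for t in (0,20,50):
    m=(p[...,0]-p[...,2]>t)&(p[...,0]-p[...,1]>t); m[:330]=0;m[375:]=0;m[:,:310]=0;m[:,:]&=True;m[:,355:]=0
    ys,xs=np.where(m); print(t,len(xs),xs.min(),xs.max(),ys.min(),ys.max(),onplane(K,W,np.array([xs.mean(),xs.min(),xs.max()]),np.array([ys.mean(),ys.min(),ys.max()]),56.))
cv2.imwrite("pics/c7.png",cv2.resize(cv2.imread("pics/w5.png")[325:385,300:370],None,fx=8,fy=8,interpolation=cv2.INTER_NEAREST))
s=manip.read_state()
# next: up and to lens; grip yaw
plan([(7,520,180,250,0.5),(6,391.3,269.6,140,0.925)])
E
```

```text
0 355 323 341 341 363 [[678.33591703  50.88911848  56.        ]
 [687.22547069  58.82310771  56.        ]
 [669.93045184  43.47293867  56.        ]]
20 335 324 341 341 363 [[678.50768362  50.80274438  56.        ]
 [687.26298595  57.98348516  56.        ]
 [669.93045184  43.47293867  56.        ]]
50 165 326 341 341 361 [[681.5635077   49.01871928  56.        ]
 [687.33801659  56.30423776  56.        ]
 [671.52335576  43.49393292  56.        ]]
{"x":-0.0095,"y":-0.0176,"z":-0.0209,"wx":1.45,"wy":-6.27,"wz":-3.54},
{"x":-0.0106,"y":-0.0187,"z":-0.0194,"wx":1.45,"wy":-6.27,"wz":-3.54},
{"x":-0.0114,"y":-0.0198,"z":-0.0177,"wx":1.45,"wy":-6.27,"wz":-3.54},
{"x":-0.012,"y":-0.021,"z":-0.0159,"wx":1.45,"wy":-6.27,"wz":-3.54},
{"x":-0.0123,"y":-0.0222,"z":-0.014,"wx":1.45,"wy":-6.27,"wz":-3.54},
{"x":-0.0123,"y":-0.0232,"z":-0.0121,"wx":1.45,"wy":-6.27,"wz":-3.54},
{"x":-0.012,"y":-0.0242,"z":-0.0101,"wx":1.45,"wy":-6.27,"wz":-3.54},
{"x":-0.0117,"y":-0.0234,"z":0.0183,"wx":0,"wy":0,"wz":-4.06},
{"x":-0.0099,"y":-0.0242,"z":0.0184,"wx":0,"wy":0,"wz":-4.06},
{"x":-0.0083,"y":-0.0248,"z":0.0183,"wx":0,"wy":0,"wz":-4.06},
{"x":-0.0064,"y":-0.0253,"z":0.0183,"wx":0,"wy":0,"wz":-4.06},
{"x":-0.0047,"y":-0.0258,"z":0.0183,"wx":0,"wy":0,"wz":-4.06},
{"x":-0.0028,"y":-0.026,"z":0.0184,"wx":0,"wy":0,"wz":-4.06},
end [391.3 269.6 140. ] [3.141 0.    0.925]
```

View pics/c7.png

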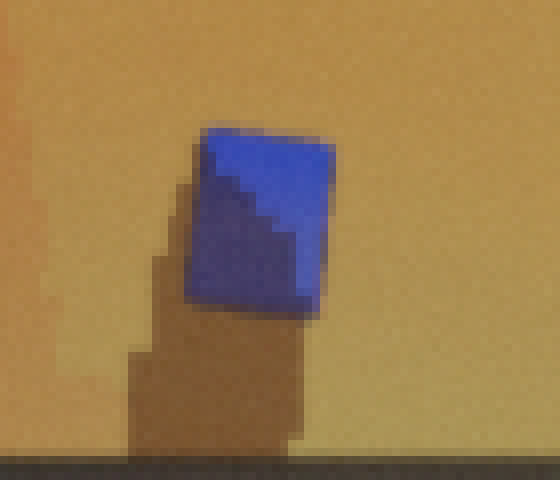

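The chip was half in shadow; the looser mask gives (678.5, 50.8), which agrees with the other views. Now I straighten up and go above the lens handle with the jaws open.

Call:
play_rows(commands=[{"x": -0.0095,"y": -0.0176,"z": -0.021,"wx": 1.45,"wy": -6.3,"wz": -3.5,"grip": 0.8},{"x": -0.0106,"y": -0.0187,"z": -0.0194,"wx": 1.45,"wy": -6.3,"wz": -3.5,"grip": 0.8},{"x": -0.0114,"y": -0.0198,"z": -0.0177,"wx": 1.45,"wy": -6.3,"wz": -3.5,"grip": 0.8},{"x": -0.012,"y": -0.021,"z": -0.016,"wx": 1.45,"wy": -6.3,"wz": -3.5,"grip": 0.8},{"x": -0.0123,"y": -0.0222,"z": -0.014,"wx": 1.45,"wy": -6.3,"wz": -3.5,"grip": 0.8},{"x": -0.0123,"y": -0.0232,"z": -0.012,"wx": 1.45,"wy": -6.3,"wz": -3.5,"grip": 0.8},{"x": -0.012,"y": -0.0242,"z": -0.01,"wx": 1.45,"wy": -6.3,"wz": -3.5,"grip": 0.8},{"x": -0.0117,"y": -0.0234,"z": 0.0183,"wx": 0,"wy": 0,"wz": -4.1,"grip": 0.8},{"x": -0.01,"y": -0.0242,"z": 0.0183,"wx": 0,"wy": 0,"wz": -4.1,"grip": 0.8},{"x": -0.0083,"y": -0.0248,"z": 0.0183,"wx": 0,"wy": 0,"wz": -4.1,"grip": 0.8},{"x": -0.0064,"y": -0.0253,"z": 0.0183,"wx": 0,"wy": 0,"wz": -4.1,"grip": 0.8},{"x": -0.0047,"y": -0.0258,"z": 0.0183,"wx": 0,"wy": 0,"wz": -4.1,"grip": 0.8},{"x": -0.0028,"y": -0.026,"z": 0.0183,"wx": 0,"wy": 0,"wz": -4.1,"grip": 0.8},{"x": 0,"y": 0,"z": 0,"wx": 0,"wy": 0,"wz": 0,"grip": 0.8},{"x": 0,"y": 0,"z": 0,"wx": 0,"wy": 0,"wz": 0,"grip": 0.8}])

```text
clock: 9.7
eef_pos: [391.6, 270.4, 140.3]
eef_rot: [-3.139, 0.001, 0.924]
wrist_force: [0.1, 0.4, -0.2]
finger_gap: 75.3
```

```bash
python3 - <<'E'
from h import *
K,W=info("wrist"); np.savez("pics/w6cal",K=K,W=W)
s=manip.read_state(); print(s["eef_pos"],s["eef_rot"],s["joints"])
p,d=manip.camera("wrist"); cv2.imwrite("pics/w6.png",p[:,:,::-1]); np.save("pics/w6.npy",d)
for q in ([391.3,269.6,26],[448.5,345.5,14]): print(proj(K,W,np.array(q)))
E
```

```text
[391.5904551  270.42545007 140.29805777] [-3.13941472e+00  5.51851117e-04  9.24161850e-01] [0.52636976 0.20460969 1.80104981 0.00197698 1.13728636 1.17217318]
(np.float64(316.9501278207648), np.float64(239.25287416692598))
(np.float64(316.9483815420725), np.float64(115.33590920944879))
```

View pics/w6.png

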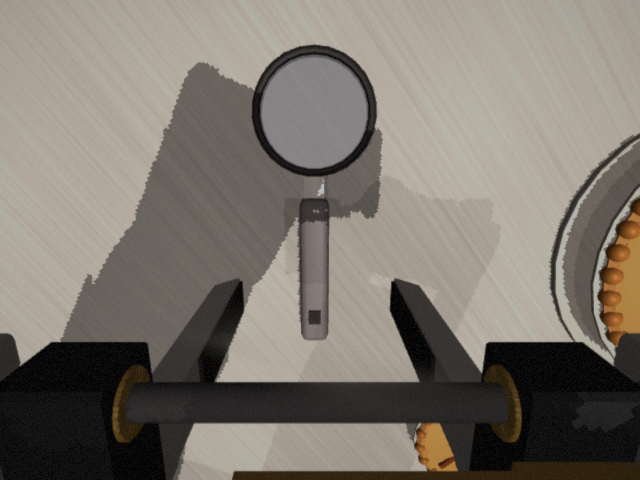

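The lens is centred between the jaws: rim centre near (314,110), handle along column ~315 from row 200 to 338. Next I fit the rim and handle for the final correction.

```bash
cat >> h.py <<'E'
def rimfit(p,box,thr=60):
    g=p.max(2); m=np.zeros(g.shape,np.uint8); v0,v1,u0,u1=box; m[v0:v1,u0:u1]=g[v0:v1,u0:u1]<thr
    k,l,st,c=cv2.connectedComponentsWithStats(m); i=1+np.argmax(st[1:,4])
    ct,_=cv2.findContours((l==i).astype(np.uint8),0,2); ct=max(ct,key=cv2.contourArea); return ct[:,0,:].astype(float),st[i]
E
python3 - <<'E'
from h import *
c=np.load("pics/w6cal.npz"); K,W=c["K"],c["W"]; D=np.load("pics/w6.npy"); P=cloud(K,W,D); p=cv2.imread("pics/w6.png")
ct,st=rimfit(p,(35,185,245,385),55); print(st)
q=onplane(K,W,ct[:,0],ct[:,1],14.)[:,:2].astype(np.float32)
print("circle",cv2.minEnclosingCircle(q), cv2.fitEllipse(q))
print("rim depth z",np.nanmedian(P[48:52,310:320,2]),"glass z",np.nanmedian(P[90:130,290:340,2]),"handle z",np.nanmedian(P[230:290,310:320,2]),"table",np.nanmedian(P[20:120,420:560,2]))
hs=cv2.cvtColor(p,cv2.COLOR_BGR2HSV)
m=(P[...,2]>15)&(P[...,2]<40); m[:205]=0;m[345:]=0;m[:,:285]=0;m[:,345:]=0
ys,xs=np.where(m); r=cv2.minAreaRect(onplane(K,W,xs,ys,24.)[:,:2].astype(np.float32)); print(r,len(xs))
for v in (215,240,265,290,320): 
    x=np.where(m[v])[0]; print(v,x.min(),x.max(),onplane(K,W,(x.min()+x.max())/2,v,22.))
E
```

```text
[ 252   45  124  131 2699]
circle ((447.1331787109375, 347.9813232421875), 47.68496322631836) ((447.31671142578125, 348.1165466308594), (93.94876861572266, 94.34058380126953), 33.4675407409668)
rim depth z 15.796942311829497 glass z 10.639067482396229 handle z 25.654119954402177 table -0.4145195127288446
((369.9029846191406, 245.51666259765625), (119.25738525390625, 23.530977249145508), 53.4404182434082) 3825
215 300 328 [400.85262146 286.19654909  22.        ]
240 300 328 [388.34549133 269.6779234   22.        ]
265 300 328 [375.36754043 252.53746745  22.        ]
290 300 328 [361.89167327 234.73939521  22.        ]
320 301 327 [345.02208658 212.45911307  22.        ]
```

Call:
play_rows(commands=[{"x": 0,"y": -0.002,"z": 0.04,"wx": 0,"wy": 0,"wz": 0,"grip": 0.8},{"x": 0,"y": 0,"z": 0.04,"wx": 0,"wy": 0,"wz": 0,"grip": 0.8},{"x": 0,"y": 0,"z": 0.035,"wx": 0,"wy": 0,"wz": 0,"grip": 0.8},{"x": 0,"y": 0,"z": 0.02,"wx": 0,"wy": 0,"wz": 0,"grip": 0.8},{"x": 0,"y": 0,"z": 0,"wx": 0,"wy": 0,"wz": 0,"grip": 0.8}])

```text
clock: 10.38
eef_pos: [388.9, 271.1, 3.3]
eef_rot: [-3.138, 0.003, 0.924]
wrist_force: [0.8, -0.9, 0.0]
finger_gap: 75.3
```

Call:
play_rows(commands=[{"x": 0,"y": 0,"z": -0.001,"wx": 0,"wy": 0,"wz": 0,"grip": 0.3},{"x": 0,"y": 0,"z": 0,"wx": 0,"wy": 0,"wz": 0,"grip": 0.2},{"x": 0,"y": 0,"z": 0,"wx": 0,"wy": 0,"wz": 0,"grip": 0},{"x": 0,"y": 0,"z": 0,"wx": 0,"wy": 0,"wz": 0,"grip": 0},{"x": 0,"y": 0,"z": 0,"wx": 0,"wy": 0,"wz": 0,"grip": 0},{"x": 0,"y": 0,"z": 0,"wx": 0,"wy": 0,"wz": 0,"grip": 0},{"x": 0,"y": 0,"z": 0,"wx": 0,"wy": 0,"wz": 0,"grip": 0}], squeeze=35)

```text
clock: 11.25
eef_pos: [388.6, 271.7, 4.7]
eef_rot: [-3.139, 0.002, 0.925]
wrist_force: [-0.6, -0.2, 1.5]
finger_gap: 23.7
```

```bash
python3 - <<'E'
from h import *
K,W=info("wrist"); np.savez("pics/w7cal",K=K,W=W)
s=manip.read_state(); print(s["eef_pos"],s["eef_rot"],s["finger_gap"],s["wrist_force"])
np.save("pics/grasp_pose.npy",np.r_[s["eef_pos"],s["eef_rot"]])
p,d=manip.camera("wrist"); cv2.imwrite("pics/w7.png",p[:,:,::-1]); np.save("pics/w7.npy",d)
E
```

```text
[388.56652302 271.66089302   4.7405002 ] [-3.13878795e+00  1.57586040e-03  9.25432952e-01] 23.66488282581177 [-0.58052594 -0.16936131  1.46453639]
```

View pics/w7.png

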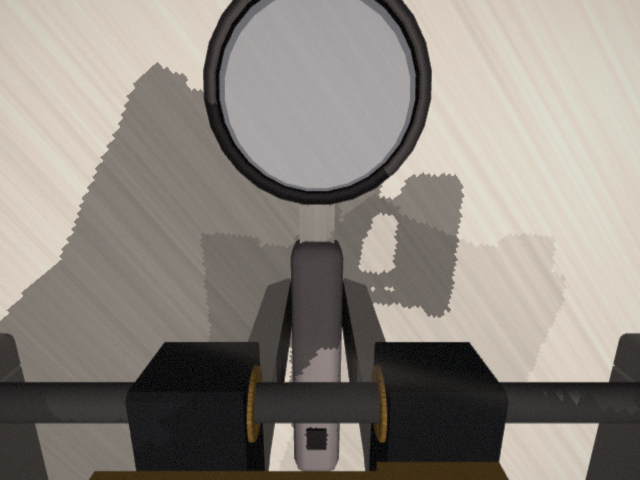

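The handle (24 mm) is held between the pads and the rim is centred at (317,85), slightly cut by the image top. Next I fit the lens axis in the tool frame.

```bash
cat >> h.py <<'E'
def circ(q):
    A=np.c_[2*q,np.ones(len(q))]; s=np.linalg.lstsq(A,(q**2).sum(1),rcond=None)[0]; return s[:2],np.sqrt(s[2]+s[:2]@s[:2])
def toolfit(name,zplane_tool,box,thr):
    """fit rim outer contour on plane at tool-z = zplane_tool; result in tool mm"""
    c=manip.camera_info("wrist"); K=np.array(c["intrinsics"]); T=np.array(c["tool_from_camera"])
    p=cv2.imread(name); ct,st=rimfit(p,box,thr); ct=ct[(ct[:,1]>box[0]+1)&(ct[:,1]<box[1]-2)]
    q=onplane(K,T,ct[:,0],ct[:,1],zplane_tool)[:,:2]
    for _ in range(6):
        o,r=circ(q); e=np.hypot(*(q-o).T)-r; q=q[abs(e)<max(0.8,1.5*e.std())]
    return o,r,len(q),st
E
python3 - <<'E'
from h import *
D=np.load("pics/w7.npy"); c=manip.camera_info("wrist"); P=cloud(np.array(c["intrinsics"]),np.array(c["tool_from_camera"]),D)
print("tool z: rim",np.nanmedian(P[192:198,300:330,2]),"L",np.nanmedian(P[70:90,209:214,2]),"R",np.nanmedian(P[70:90,420:425,2]),"glass",np.nanmedian(P[40:130,260:370,2]))
for thr in (50,60,75):
  for z in (-11.,-9.): print(thr,z,toolfit("pics/w7.png",z,(0,207,195,440),thr))
E
```

```text
tool z: rim -10.740303271383823 L -10.798442345901833 R -10.917895890157368 glass -6.048692586380014
50 -11.0 (array([95.61609953, -2.36652808]), np.float64(44.13630707441749), 287, array([ 204,    0,  216,  204, 4839], dtype=int32))
50 -9.0 (array([95.81887086, -2.39622983]), np.float64(44.66220531146189), 287, array([ 204,    0,  216,  204, 4839], dtype=int32))
60 -11.0 (array([96.01282695,  0.43310281]), np.float64(44.00688529971997), 817, array([ 204,    0,  227,  204, 6182], dtype=int32))
60 -9.0 (array([96.22032542,  0.43675957]), np.float64(44.531241434860576), 817, array([ 204,    0,  227,  204, 6182], dtype=int32))
75 -11.0 (array([95.83859563,  0.24344043]), np.float64(43.945267449436386), 507, array([ 204,    0,  227,  205, 7835], dtype=int32))
75 -9.0 (array([96.04401808,  0.24483729]), np.float64(44.46888938815248), 507, array([ 204,    0,  227,  205, 7835], dtype=int32))
```

```bash
python3 - <<'E'
from h import *
c=manip.camera_info("wrist"); K=np.array(c["intrinsics"]); T=np.array(c["tool_from_camera"])
p=cv2.imread("pics/w7.png")
ct,st=rimfit(p,(0,207,195,440),70); ct=ct[ct[:,1]>2]
for z,lo,hi in ((-11,45.5,51),(-11,35,43.5),(-9,45.5,51)):
    q=onplane(K,T,ct[:,0],ct[:,1],float(z))[:,:2]; r0=np.hypot(*(q-[96,.3]).T); q=q[(r0>lo)&(r0<hi)]
    o,r=circ(q); e=np.hypot(*(q-o).T)-r; print(z,o,r,len(q),e.std())
# world target check
s=manip.read_state(); 
tip=147.3
yaw=0.0
for yaw in (0.0,0.05,0.1):
    R=Rn.from_euler('xyz',[np.pi,0,yaw]).as_matrix(); t=np.array([678.7,50.8,0])-R@np.array([96,.3,0]); print(yaw,t)
E
```

```text
-11 [96.45394007  0.22942054] 46.841347918479826 251 0.18089958186095279
-11 [96.72000116  0.55685765] 41.66773414744186 387 1.0088445602170146
-9 [96.28076064  0.21622146] 47.12108939644183 279 0.612443497728136
0.0 [ 5.8270000e+02  5.1100000e+01 -3.6739404e-17]
0.05 [ 5.82804981e+02  4.63016248e+01 -3.67394040e-17]
0.1 [ 5.83149650e+02  4.15144933e+01 -3.67394040e-17]
```

```bash
python3 - <<'E'
from h import *
plan([(5,388.6,271.7,150,0.9254),(12,582.3,51.0,190,0.0)])
E
```

```text
{"x":-0,"y":-0.0001,"z":-0.0291,"wx":-0.03,"wy":0.02,"wz":0},
{"x":-0.0001,"y":-0,"z":-0.029,"wx":-0.03,"wy":0.02,"wz":0},
{"x":0,"y":-0.0001,"z":-0.0291,"wx":-0.03,"wy":0.02,"wz":0},
{"x":0,"y":-0,"z":-0.029,"wx":-0.03,"wy":0.02,"wz":0},
{"x":0,"y":-0.0001,"z":-0.0291,"wx":-0.03,"wy":0.02,"wz":0},
{"x":-0.005,"y":0.024,"z":-0.0033,"wx":-0,"wy":-0,"wz":4.42},
{"x":-0.0031,"y":0.0242,"z":-0.0034,"wx":-0,"wy":-0,"wz":4.42},
{"x":-0.0012,"y":0.0245,"z":-0.0033,"wx":-0,"wy":-0,"wz":4.42},
{"x":0.0006,"y":0.0244,"z":-0.0034,"wx":-0,"wy":-0,"wz":4.42},
{"x":0.0025,"y":0.0244,"z":-0.0033,"wx":-0,"wy":-0,"wz":4.42},
{"x":0.0044,"y":0.024,"z":-0.0033,"wx":-0,"wy":-0,"wz":4.42},
{"x":0.0063,"y":0.0237,"z":-0.0034,"wx":-0,"wy":-0,"wz":4.42},
{"x":0.008,"y":0.0231,"z":-0.0033,"wx":-0,"wy":-0,"wz":4.42},
{"x":0.0099,"y":0.0224,"z":-0.0033,"wx":-0,"wy":-0,"wz":4.42},
{"x":0.0115,"y":0.0216,"z":-0.0034,"wx":-0,"wy":-0,"wz":4.42},
{"x":0.0131,"y":0.0207,"z":-0.0033,"wx":-0,"wy":-0,"wz":4.42},
{"x":0.0147,"y":0.0196,"z":-0.0034,"wx":-0,"wy":-0,"wz":4.42},
end [582.3  51.  190. ] [-3.141  0.    -0.   ]
```

Call:
play_rows(commands=[{"x": 0,"y": 0,"z": -0.015,"wx": 0,"wy": 0,"wz": 0,"grip": 0},{"x": 0,"y": 0,"z": -0.029,"wx": 0,"wy": 0,"wz": 0,"grip": 0},{"x": 0,"y": 0,"z": -0.034,"wx": 0,"wy": 0,"wz": 0,"grip": 0},{"x": 0,"y": 0,"z": -0.034,"wx": 0,"wy": 0,"wz": 0,"grip": 0},{"x": 0,"y": 0,"z": -0.033,"wx": 0,"wy": 0,"wz": 0,"grip": 0},{"x": -0.005,"y": 0.024,"z": -0.0033,"wx": 0,"wy": 0,"wz": 4.4,"grip": 0},{"x": -0.003,"y": 0.0242,"z": -0.0034,"wx": 0,"wy": 0,"wz": 4.4,"grip": 0},{"x": -0.0012,"y": 0.0245,"z": -0.0033,"wx": 0,"wy": 0,"wz": 4.4,"grip": 0},{"x": 0.0006,"y": 0.0244,"z": -0.0034,"wx": 0,"wy": 0,"wz": 4.4,"grip": 0},{"x": 0.0025,"y": 0.0244,"z": -0.0033,"wx": 0,"wy": 0,"wz": 4.4,"grip": 0},{"x": 0.0044,"y": 0.024,"z": -0.0033,"wx": 0,"wy": 0,"wz": 4.4,"grip": 0},{"x": 0.0063,"y": 0.0237,"z": -0.0034,"wx": 0,"wy": 0,"wz": 4.4,"grip": 0},{"x": 0.008,"y": 0.0231,"z": -0.0033,"wx": 0,"wy": 0,"wz": 4.4,"grip": 0},{"x": 0.01,"y": 0.0224,"z": -0.0033,"wx": 0,"wy": 0,"wz": 4.4,"grip": 0},{"x": 0.0115,"y": 0.0216,"z": -0.0034,"wx": 0,"wy": 0,"wz": 4.4,"grip": 0},{"x": 0.013,"y": 0.0207,"z": -0.0033,"wx": 0,"wy": 0,"wz": 4.4,"grip": 0},{"x": 0.0147,"y": 0.0196,"z": -0.0034,"wx": 0,"wy": 0,"wz": 4.4,"grip": 0},{"x": 0,"y": 0,"z": 0,"wx": 0,"wy": 0,"wz": 0,"grip": 0},{"x": 0,"y": 0,"z": 0,"wx": 0,"wy": 0,"wz": 0,"grip": 0}])

```text
clock: 13.68
eef_pos: [582.9, 51.7, 189.3]
eef_rot: [-3.141, 0.004, 0.005]
wrist_force: [0.2, 0.1, -2.0]
finger_gap: 23.6
```

```bash
python3 - <<'E'
from h import *
s=manip.read_state(); print(s["eef_pos"],s["eef_rot"],s["finger_gap"],s["wrist_force"],s["moment"])
p,d=manip.camera("wrist"); cv2.imwrite("pics/w8.png",p[:,:,::-1]); np.save("pics/w8.npy",d)
plan([(4,582.3,51.0,144.1,0.0)])
E
```

```text
[582.88748891  51.74181258 189.27751893] [-3.1410226   0.00357567  0.00526206] 23.632104515732944 [ 0.22815478  0.12817084 -1.98301911] [-0.08145968  0.10729797  0.03186031]
{"x":-0.0001,"y":0.0002,"z":0.0113,"wx":-0.01,"wy":0.05,"wz":0.08},
{"x":-0.0001,"y":0.0003,"z":0.0113,"wx":-0.01,"wy":0.05,"wz":0.08},
{"x":-0.0001,"y":0.0002,"z":0.0113,"wx":-0.01,"wy":0.05,"wz":0.08},
{"x":-0.0002,"y":0.0002,"z":0.0113,"wx":-0.01,"wy":0.05,"wz":0.08},
end [582.3  51.  144.1] [ 3.141 -0.    -0.   ]
```

View pics/w8.png

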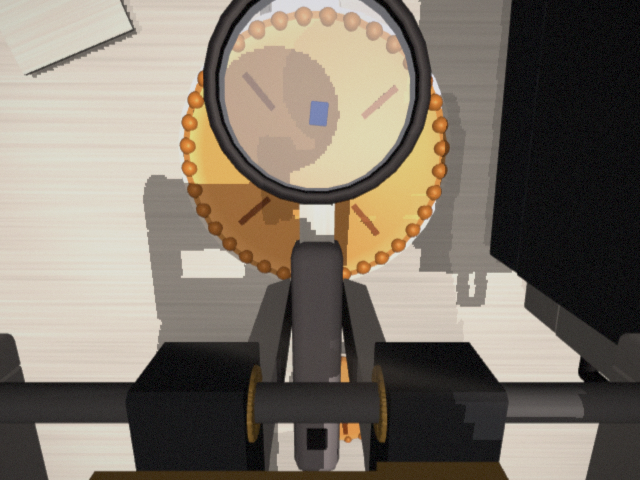

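The lens sits in the gripper as before, and the chip shows through the glass at (319,113), in line with the lens axis. Now I lower it to focal height.

Call:
play_rows(commands=[{"x": -0.0001,"y": 0.0002,"z": 0.0113,"wx": 0,"wy": 0.03,"wz": 0.08,"grip": 0},{"x": -0.0001,"y": 0.0002,"z": 0.0113,"wx": 0,"wy": 0.03,"wz": 0.08,"grip": 0},{"x": -0.0001,"y": 0.0002,"z": 0.0113,"wx": 0,"wy": 0.03,"wz": 0.08,"grip": 0},{"x": -0.0002,"y": 0.0002,"z": 0.0113,"wx": 0,"wy": 0.03,"wz": 0.08,"grip": 0},{"x": 0,"y": 0,"z": 0,"wx": 0,"wy": 0,"wz": 0,"grip": 0},{"x": 0,"y": 0,"z": 0,"wx": 0,"wy": 0,"wz": 0,"grip": 0},{"x": 0,"y": 0,"z": 0,"wx": 0,"wy": 0,"wz": 0,"grip": 0},{"x": 0,"y": 0,"z": 0,"wx": 0,"wy": 0,"wz": 0,"grip": 0}])

```text
clock: 14.72
eef_pos: [582.9, 50.5, 144.2]
eef_rot: [-3.141, 0.001, -0.002]
wrist_force: [-0.5, -0.4, -1.5]
finger_gap: 23.6
```

```bash
python3 - <<'E'
from h import *
s=manip.read_state(); print(s["eef_pos"],s["eef_rot"],s["finger_gap"],s["wrist_force"],s["qd"])
K,W=info("wrist"); c=manip.camera_info("wrist"); T=np.array(c["tool_from_camera"])
p,d=manip.camera("wrist"); cv2.imwrite("pics/w9.png",p[:,:,::-1])
im=cv2.imread("pics/w9.png"); P=cloud(K,W,d)
ct,st=rimfit(im,(0,207,195,440),60); ct=ct[ct[:,1]>2]
q=onplane(K,T,ct[:,0],ct[:,1],-11.)[:,:2]; r0=np.hypot(*(q-[96,.3]).T); q=q[(r0>45.5)&(r0<51)]
o,r=circ(q); print("lens in tool",o,r,len(q))
R=Rn.from_euler('xyz',s["eef_rot"]).as_matrix(); Lc=s["eef_pos"]+R@np.array([o[0],o[1],-3.3]); print("lens centre world",Lc)
print("same via grasp offset",s["eef_pos"]+R@np.array([96.4,.23,-3.3]))
b=im.astype(int); m=(b[...,0]-b[...,2]>15); m[:60]=0;m[170:]=0;m[:,:280]=0;m[:,360:]=0
ys,xs=np.where(m); print("chip through glass",xs.mean(),ys.mean(),len(xs),onplane(K,W,xs.mean(),ys.mean(),56.))
# tilt: plane fit through rim depth (world)
g=im.max(2); rm=np.zeros(g.shape,bool); rm[5:205,200:435]=(g[5:205,200:435]<60); pts=P[rm]; pts=pts[np.isfinite(pts).all(1)&(abs(pts[:,2]-155)<5)]
A=np.c_[pts[:,:2]-pts[:,:2].mean(0),np.ones(len(pts))]; print("rim plane slopes,z",np.linalg.lstsq(A,pts[:,2],rcond=None)[0],len(pts))
for n in("top","scene"):
    p,d=manip.camera(n); cv2.imwrite(f"pics/{n}9.png",p[:,:,::-1])
E
```

```text
[582.9144319   50.54023641 144.18228589] [-3.14115133e+00  6.28047125e-04 -1.68376747e-03] 23.642210512581105 [-0.46323817 -0.38318144 -1.45455177] [ 0.00043724  0.00244147  0.00069633 -0.00134144 -0.00060284 -0.00017018]
lens in tool [9.61889642e+01 6.06010236e-02] 46.45408687657921 279
lens centre world [679.10520878  50.31621588 147.42184697]
same via grasp offset [679.315959    50.14646183 147.42163967]
chip through glass 315.8769771528998 109.75922671353251 569 [678.68600156  50.95256832  56.        ]
rim plane slopes,z [-7.38204763e-03 -1.75277957e-04  1.54250413e+02] 4658
```

View pics/w9.png

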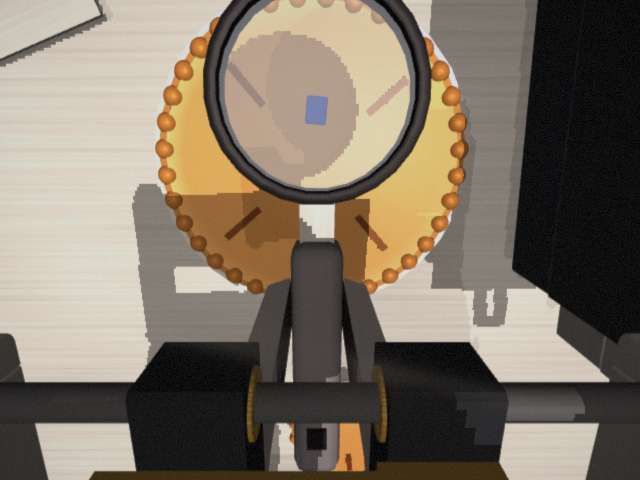

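View pics/scene9.png

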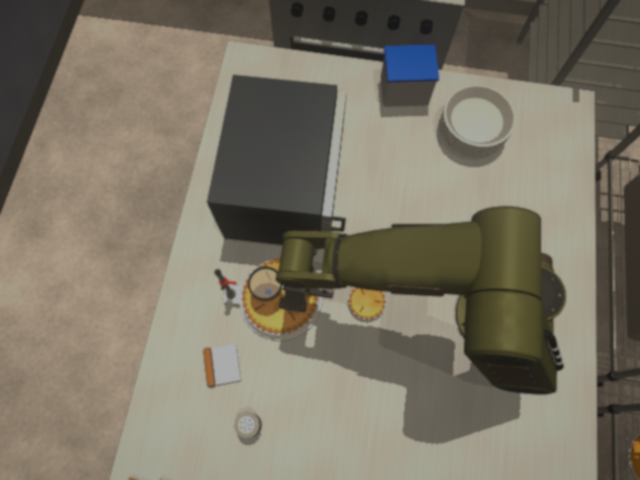

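View pics/top9.png

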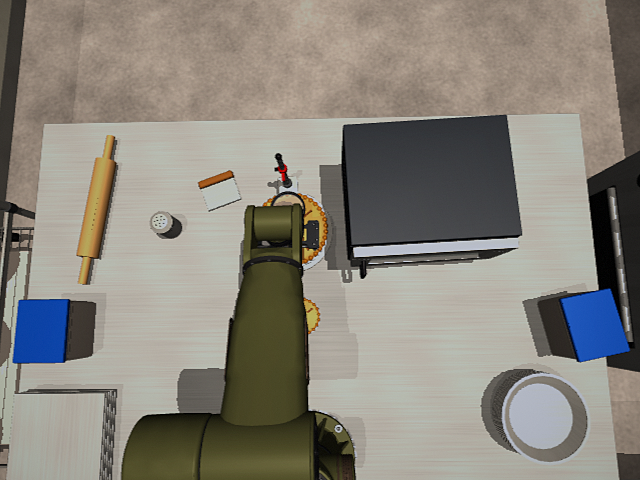

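Call:
play_rows(commands=[{"x": -0.0005,"y": -0.0006,"z": 0,"wx": 0,"wy": 0,"wz": 0,"grip": 0},{"x": 0,"y": 0,"z": 0,"wx": 0,"wy": 0,"wz": 0,"grip": 0},{"x": 0,"y": 0,"z": 0,"wx": 0,"wy": 0,"wz": 0,"grip": 0},{"x": 0,"y": 0,"z": 0,"wx": 0,"wy": 0,"wz": 0,"grip": 0},{"x": 0,"y": 0,"z": 0,"wx": 0,"wy": 0,"wz": 0,"grip": 0},{"x": 0,"y": 0,"z": 0,"wx": 0,"wy": 0,"wz": 0,"grip": 0}])

```text
clock: 15.62
eef_pos: [582.3, 51.1, 143.8]
eef_rot: [-3.141, 0.001, -0.002]
wrist_force: [-0.0, -0.4, -1.4]
finger_gap: 24.0
```

```bash
python3 - <<'E'
from h import *
c=np.load("pics/w7cal.npz"); P=cloud(c["K"],c["W"],np.load("pics/w7.npy")); im=cv2.imread("pics/w7.png")
g=im.max(2); rm=np.zeros(g.shape,bool); rm[5:205,200:435]=(g[5:205,200:435]<60); pts=P[rm]; pts=pts[np.isfinite(pts).all(1)&(abs(pts[:,2]-15)<5)]
u=pts[:,:2]-pts[:,:2].mean(0); a=.9254; ax=u@[np.cos(a),np.sin(a)]; ay=u@[-np.sin(a),np.cos(a)]
print("flat-on-table rim slopes,z",np.linalg.lstsq(np.c_[ax,ay,np.ones(len(ax))],pts[:,2],rcond=None)[0])
s=manip.read_state(); R=Rn.from_euler('xyz',s["eef_rot"]).as_matrix()
print(s["clock"],s["eef_pos"],s["eef_rot"],s["finger_gap"],s["wrist_force"]); print("lens centre",s["eef_pos"]+R@np.array([96.3,.15,-3.3]))
E
```

```text
flat-on-table rim slopes,z [-9.40140586e-03  2.00736581e-03  1.49515010e+01]
15.625 [582.29267844  51.13389944 143.84961295] [-3.14117939e+00  1.18544388e-03 -1.67378827e-03] 23.9554746451824 [-0.02545961 -0.41164491 -1.397705  ]
lens centre [678.59613441  50.82134371 147.03539014]
```

```bash
python3 -c "
from cell import manip
print(manip.sign_off())"
```

```text
the job is handed in; nothing more can be done
None
```

I shut the cabinet door, then picked up the lens by its handle. It was handed in at 15.6 s, held level over the blue chip at the red pointer's height.

- **Door:** The top and wrist views show it flush with the cabinet. The force dropped to about zero as the catch was passed, then rose to about 53 N when the fingertips met the stop. That stayed under the 120 N wrist limit. It is above the 40 N given for the arm or gripper body, but only the fingertips were touching as far as I could see.
- **Centring:** The lens centre is at about (678.6, 50.8) mm. The chip measured (678.7, 50.9) through the glass, and the earlier views agreed to about 1 mm.
- **Height:** The middle of the glass is at about 147.0 mm, from the arm's own reading. The pointer tip's centre is at about 147.4 mm, taken as the middle of its 144–150 mm bar. A coarser triangulation from the fixed cameras gave 142–144 mm; I trusted the closer wrist-camera depth instead.
- **Level:** The lens rim slopes about the same as when it lay flat on the table, to within about 0.002 rad.
- **Other things:** I touched nothing else. The scraper, shaker, pie and pointer look unmoved in the last pictures. The tart also looks in place, though the arm partly hides it in the last top view.

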